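# Tilt-test a layer of kit cartons

## Task

Complete the interlocking four-carton layer on the tilt tester's slab by setting the two cartons of the pile beside it, upright, into its two open outlines, and let go of them. Then lift the deck by its handle until the pointer stands at the index clip on the quadrant, without going past it or disturbing the clip, the layer or the other things on the bench. Finish while holding the deck there by the handle: let go and it falls.

Things in the scene. Friction and masses are not known exactly. Their poses are not given: they have to be found in the camera images.
- deck: tilting deck: plate 128 x 120 x 8 mm, 0.5 kg, under a plywood slab; hinge free, it falls back to level if released. Origin mid-way on the hinge axis, 44 mm above the bench; x along the hinge, away from the robot, y from hinge to handle, z up. Lifting turns it about +x. Plate y 12 to 132 mm, slab top z = 12 mm. Four scribed outlines make a pinwheel round an open 34 mm square chimney centred at x 0, y 75 mm
- handle (a point): middle of the deck's handle, a round black bar 12 mm thick along the deck's x, 110 mm free length, raised on two stems at x = 0, y = 174, z = 36 mm of the deck: 36 mm clear of the plate's edge and of the cartons, 80 mm above the bench when level. Pinch it from above, fingers closing along the deck's y; it turns between the fingers as the deck tilts and carries about 4 N
- pointer_tip (a point): tip of the steel pointer fixed to the deck, in front of the quadrant, 123 mm from the hinge axis (x = -89.5, y = 123, z = 0 mm of the deck)
- index_tip (a point): tip of the index clip, a small dark steel block with a thumbscrew clamped on the quadrant (the fixed graduated arc on the tester's side toward the robot), also 123 mm from the hinge axis, at the same place along it: pointer and index stand tip to tip at the wanted tilt, 9 to 18 degrees above level. z is the way the pointer travels as the deck rises
- place_front (a point): open outline on the slab, nearest the quadrant: centre on the slab's top (x = -34, y = 94, z = 12 mm of the deck), axes as the deck's. The carton's 64 mm side lies along y, 4 mm from its neighbours. Only the half by the chimney is free on both long sides: hold the carton across its 34 mm width 19 mm from its centre toward -y, one finger in the chimney
- place_back (a point): open outline on the slab, farthest from the quadrant: centre on the slab's top (x = 34, y = 56, z = 12 mm of the deck), axes as the deck's. The carton's 64 mm side lies along y, 4 mm from its neighbours. Only the half by the chimney is free on both long sides: hold the carton across its 34 mm width 19 mm from its centre toward +y, one finger in the chimney
- place_hinge_side (a point): outline on the slab next to the hinge, already filled: centre on the slab's top (x = -19, y = 41, z = 12 mm of the deck), 64 mm side along x
- place_handle_side (a point): outline on the slab next to the handle, already filled: centre on the slab's top (x = 19, y = 109, z = 12 mm of the deck), 64 mm side along x
- carton_1_c (a point): lower carton of the pile of two beside the tester (either may fill either open place): plain cardboard carton with a paper tape strip along its top, 64 x 34 x 40 mm high, about 0.07 kg; this point is its centre, x along its 64 mm side, z up
- carton_2_c (a point): upper carton of the pile, standing flat on carton_1: plain cardboard carton with a paper tape strip along its top, 64 x 34 x 40 mm high, about 0.07 kg; this point is its centre, x along its 64 mm side, z up
- laid_hinge_side_c (a point): carton already laid in place_hinge_side: plain cardboard carton with a paper tape strip along its top, 64 x 34 x 40 mm high, about 0.07 kg; this point is its centre, x along its 64 mm side, z up
- laid_handle_side_c (a point): carton already laid in place_handle_side: plain cardboard carton with a paper tape strip along its top, 64 x 34 x 40 mm high, about 0.07 kg; this point is its centre, x along its 64 mm side, z up
- carton_1: the loose carton of carton_1_c (origin under its centre)
- carton_2: the loose carton of carton_2_c (origin under its centre)
- laid_hinge_side: the laid carton of laid_hinge_side_c (origin under its centre)
- laid_handle_side: the laid carton of laid_handle_side_c (origin under its centre)
- tape_roll: bystander: roll of tape 78 mm across, 19 mm high, in front of the microscope
- marker: bystander: black marker, 140 mm long, 12 mm high, on the bench right of the tape
- stopper: bystander: rubber stopper, 24 mm across and high, behind the pile of cartons

How it is judged:
By the outcome, as a careful person would: the job done as asked, in the order asked, and still so for the second after the job is handed in, while the arm keeps its last pose, push and grip.
It also fails if it takes over 64 s, if anything falls off the work surface, if the arm or the gripper's body presses on something with over 40 N, if the wrist force passes 120 N, or if a joint passes its speed limit or range.

## Robot

A 7-joint arm with a two-finger parallel gripper is mounted at the origin on a cart in front of the work surface, level with it; the furniture and walls round the work are solid. World frame = base frame: x ahead of the robot, y to its left, z up, the work surface at z = 0. Lengths are in m, angles in rad, forces in N, time in s.
With the tool pointing down it reaches from about 0.4 to 0.85 m from the base axis. Payload 4.5 kg.
Tool frame: the origin (TCP) lies midway between the tips of the shut fingers; the grasp point (between the pads) lies 19 mm behind it; z points along the fingers, y is the line along which they close (so a half turn about z gives the same grasp; the last joint's range is limited). The gripper opens to 88 mm and grips with 3 to 60 N. Pads are 18 mm wide; open, the fingers measure 123 mm over their backs; the gripper's body (75 mm by 187 mm) begins 45 mm behind the grasp point.
Start: joints at [-1.315, 0.689, -0.195, 1.565, 0.157, 0.902, -0.215], TCP at [0.137, 0.61, 0.239] pointing down, gripper open.
Joint ranges: [-3.01, 3.01], [-0.46, 2.08], [-1.47, 1.51], [0.13, 2.56], [-1, 4.14], [0.04, 2.09], [-2.66, 2.66]. Speed limits (rad/s): [2.57, 2.57, 3.14, 3.14, 3.14, 3.14, 3.14].

## Interface

Orientations are given as a unit quaternion [x, y, z, w].
In Python, from plant import get_state, viewer, workorder gives the robot as it stands. The module is installed in compiled form; this text tells all that it offers.
- The arm moves only by the tool step_arm, never from a script. Its argument "motion" is a list of rows, each an object of numbers: "wx", "wy", "wz": the turn, a rotation vector about the tool's x, y, z each as a share of 180 degrees, from -1 to 1; "dx", "dy", "dz": the shift along the tool's x, y, z each as a share of 8 cm, from -1 to 1; "claw": the finger opening in mm, from 0 to 88.1. A call has 1 to 8 rows; each row is the pose to reach, as a shift and turn from the pose commanded when the call began, along the tool's axes at that moment, turning the shorter way round; what a row does not reach only later rows make up. A row lasts 1/10 s, in which the tool goes at most 50 mm and 8.59 degrees, less where a joint would pass 70% of its speed; a pose out of reach is approached as far as the arm can. A call with a number of a shift or a turn outside -1 to 1 is refused whole. A call with a gripper value outside its range is refused whole. The fingers move at their own pace and stop on an object; "force" is the grip in N (left out, the last holds). Time passes only in rows, so rows that repeat a pose let the fingers close. It gives the time, the measured TCP pose, the force, the opening and the grip force at its end, in the units of the state.
- get_state(): the state, without advancing time (a new reading comes with each control period).
- viewer.snapshot(name): name is "scene" or "top" or "wrist"; returns (picture, depth): 480x640x3 uint8, red, green, blue; 480x640 float32, m along the optical axis (not along the pixel's ray), 0 where there is no reading.
- viewer.calibration(name): a dict with "vfov" (degrees; the focal length in pixels is half the picture's height over the tangent of half this angle, whatever the lens; pixels are square), "cx", "cy" (the principal point, pixels), "extrinsics" (4x4, takes a point from camera to world coordinates). Camera axes: x right, y down, z forward; pixel columns grow to the right and rows downward; lengths in m; the calibration is good to about 2 mm. A picture is of the moment at which its call begins: read the wrist's pose just before it. calibration takes no time and is no camera call; for the wrist camera it gives the pose at the moment of the call.
- workorder.finish_job(): hands the job in; it is judged then, once.
The state is a dict: "clock": time; "q": joint angles; "qd": joint speeds; "joint_torque": joint torques, N m; "tool_pos": TCP position; "eef_rot": TCP orientation; "contact_force": force on the tool from outside, world axes, zero at the start; "moment": the same for the moment, N m; "opening": opening from 0.0 (shut) to 1.0 (fully open); "finger_force": force on a finger pad.
Only numpy, scipy, OpenCV 4.12 (cv2) and the standard library are available. Lean on these libraries where they do the work, as an engineer would, in place of code of your own. Each camera call takes 0.05 s, during which the arm holds its last target. There are 200 camera calls.

## Working session

There is one attempt and no reset: what is moved stays moved. The work goes in short steps, Python scripts to look and compute and a tool call to move; the robot and the scene stay as the last step left them, time stands still between calls to the robot, and variables do not carry over. Pictures are saved under pics/ and viewed, at most 10 in all, crops included, and the job is handed in when it is done.

Besides the shell and the picture viewer there is one more tool, called after "Call:" as name([rows], argument=value, ...), one row to a line, values as JSON. step_arm: Moves the arm, as the interface text tells. Shift numbers are shares of 8 cm and turn numbers shares of 180 degrees, none past 1 either way. Its arguments: {"type":"object","properties":{"motion":{"type":"array","items":{"type":"object","properties":{"wx":{"type":"number","minimum":-1,"maximum":1},"wy":{"type":"number","minimum":-1,"maximum":1},"wz":{"type":"number","minimum":-1,"maximum":1},"dx":{"type":"number","minimum":-1,"maximum":1},"dy":{"type":"number","minimum":-1,"maximum":1},"dz":{"type":"number","minimum":-1,"maximum":1},"claw":{"type":"number"}}}},"force":{"type":"number"}},"required":["motion"]}

```bash
mkdir -p pics; cat > h.py <<'E'
import numpy as np, cv2
from plant import get_state, viewer, workorder
from scipy.spatial.transform import Rotation as R
def snap(n):
    c=viewer.calibration(n); p,d=viewer.snapshot(n)
    return p,d,c
def cloud(d,c):
    f=240/np.tan(np.radians(c["vfov"])/2)
    v,u=np.mgrid[:480,:640]
    P=np.stack([(u-c["cx"])/f*d,(v-c["cy"])/f*d,d],-1)
    E=np.array(c["extrinsics"]); W=P@E[:3,:3].T+E[:3,3]; W[d==0]=np.nan
    return W
E
python3 - <<'E'
from h import *
print(get_state())
for n in("scene","top"):
    p,d,c=snap(n); print(n,c); np.savez(n+".npz",p=p,W=cloud(d,c),d=d)
    cv2.imwrite(f"pics/{n}0.png",p[:,:,::-1])
E
```

```text
{'clock': 0.0, 'q': array([-1.31520526,  0.68997978, -0.19449884,  1.56632275,  0.15728713,
        0.90244808, -0.21509064]), 'qd': array([ 0.00109125,  0.00040508, -0.00019072, -0.00117815, -0.00157247,
        0.00026323,  0.00011007]), 'joint_torque': array([-8.30435474e-04, -5.27550530e+01, -1.26667935e+00, -1.53435838e+01,
       -5.25493152e-02,  6.53184296e-03,  1.70885273e-04]), 'tool_pos': array([0.13740193, 0.60908717, 0.23791791]), 'eef_rot': array([ 1.10632823e-01,  9.93860954e-01, -8.83893356e-04, -3.77647367e-05]), 'contact_force': array([-0.03048177,  0.12125195,  0.11849401]), 'moment': array([0.00732438, 0.00756498, 0.02164045]), 'finger_force': 0.0, 'opening': 0.9952456816220726}
scene {'vfov': 55.805161854162584, 'cx': 322.33709486056136, 'cy': 237.803003572608, 'extrinsics': array([[ 0.89548748, -0.19791156,  0.39866426,  0.19777573],
       [-0.44507168, -0.40553308,  0.79840724, -0.58116591],
       [ 0.00365753, -0.89239786, -0.45123463,  0.47516185],
       [ 0.        ,  0.        ,  0.        ,  1.        ]])}
top {'vfov': 55.7984532119209, 'cx': 316.48097848570075, 'cy': 245.25741161340733, 'extrinsics': array([[ 0.06969686, -0.97389941,  0.21601457,  0.30492157],
       [-0.99755201, -0.06680791,  0.02065628,  0.08069137],
       [-0.00568566, -0.21692545, -0.97617162,  1.17142188],
       [ 0.        ,  0.        ,  0.        ,  1.        ]])}
```

View pics/scene0.png

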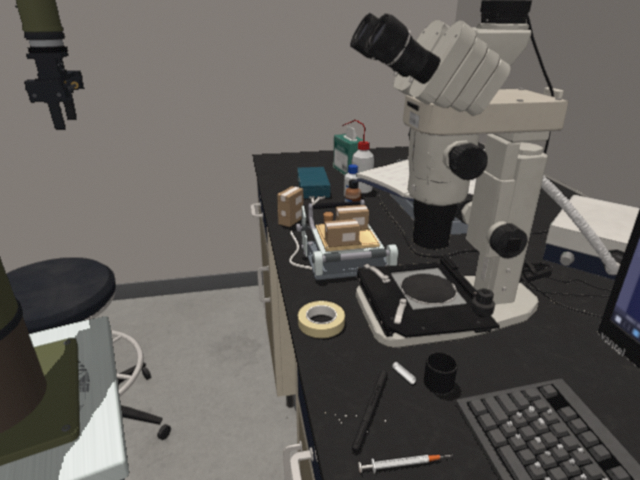

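View pics/top0.png

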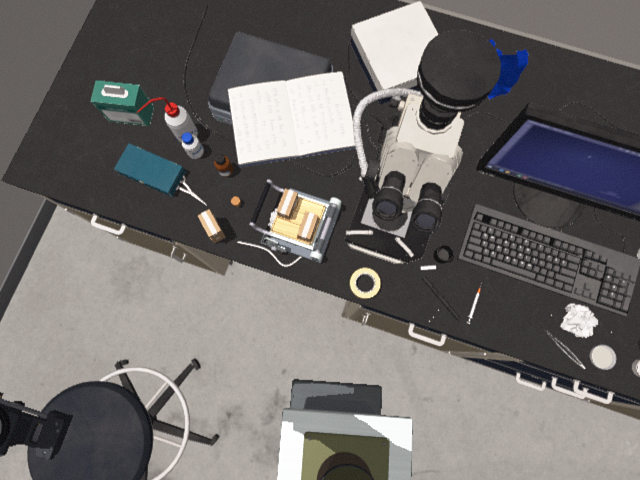

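Scene: the pile is at about (290,205) in the scene view and (211,223) in the top view. The tester is at about (298,222) in the top view, with the handle bar at (263,203) and the hinge on the right. The stopper is at (236,202).

```bash
python3 - <<'E'
from h import *
T=np.load("top.npz"); W=T["W"]
z=W[...,2]
def rect(m,box,name):
    x0,x1,y0,y1=box; k=np.zeros_like(m); k[y0:y1,x0:x1]=m[y0:y1,x0:x1]
    n,l,s,_=cv2.connectedComponentsWithStats(k.astype(np.uint8))
    for i in range(1,n):
        if s[i,4]<15: continue
        P=W[l==i]; r=cv2.minAreaRect((P[:,:2]*1000).astype(np.float32)); print(name,s[i],np.round(P[:,2].mean()*1e3,1),np.round(r[0],1),np.round(r[1],1),round(r[2],1))
print("bench z",np.nanmedian(z[240:260,180:195]))
rect((z>.088)&(z<.105),(240,345,170,265),"laid")
rect((z>.07)&(z<.09),(190,235,200,250),"pile")
rect((z>.065)&(z<.092),(245,285,175,240),"handle")
rect((z>.046)&(z<.066),(255,345,175,265),"slab")
rect((z>.012)&(z<.035),(225,245,190,215),"stopper")
img=cv2.resize(T["p"][165:275,185:350,::-1],None,fx=4.8,fy=4.8,interpolation=cv2.INTER_CUBIC)
cv2.imwrite("pics/topcrop.png",img)
E
```

```text
bench z -0.21276647604057142
laid [276 189  22  28 345] 94.0 [648.2 185.4] [34.4 64.9] 74.4
laid [297 212  21  28 356] 94.1 [592.4 129.5] [34.3 64.6] 75.0
laid [265 237  13   7  25] 95.2 [548.7 214.8] [30.5  4. ] 76.7
pile [198 210  24  28 351] 78.1 [585.4 376.5] [64.3 34.2] 33.9
handle [249 180  24  49 245] 81.8 [645.6 252.4] [ 14.3 127. ] 74.7
handle [277 212   8   6  25] 78.4 [619.9 199.6] [20.2  2. ] 73.2
slab [271 184   8   6  26] 54.6 [699.8 223.2] [17.6  8.1] 73.5
slab [ 255  195   86   65 1676] 52.7 [625.6 146.8] [182.1 169.1] 67.0
slab [261 240  12   6  21] 56.6 [550.2 231.5] [33.8  6. ] 69.4
stopper [231 197   9   9  69] 21.4 [665.1 329.4] [23.  21.9] 8.3
```

View pics/topcrop.png

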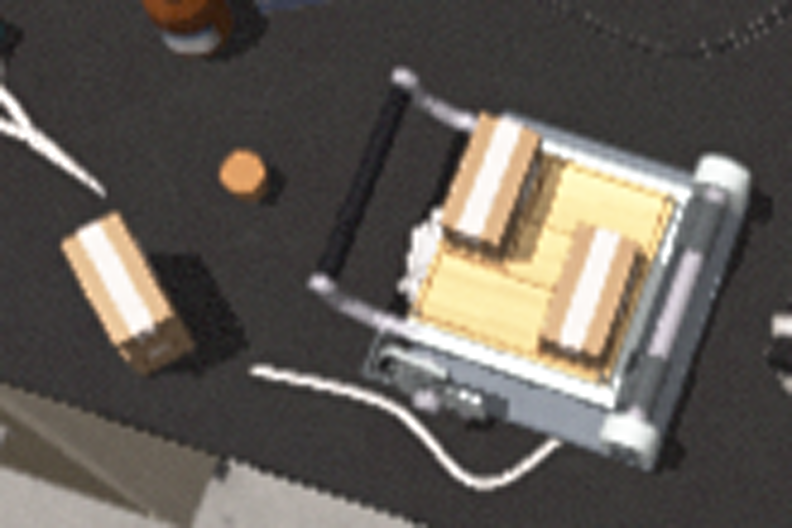

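Crop: the upper carton is at about (125,295), the laid cartons at about (490,180) and (590,290), and the bar runs from (400,85) to (325,280). The quadrant and clip are at about (430,390). The fit gives deck yaw ≈ -15.4° and a handle position within 1 mm of the prediction.

```bash
cat >> h.py <<'E'
YAW=np.radians(-15.4); MID=np.array([.6203,.1574])
ex=np.array([np.cos(YAW),np.sin(YAW)]); ey=np.array([-np.sin(YAW),np.cos(YAW)])
def deck(x,y): return MID+ex*x*1e-3+ey*(y-75)*1e-3
def to(x,y,z,ang=None,st=None):
    "tool-down target, ang = world direction of tool y in deg; prints shares"
    s=st or get_state(); r=R.from_quat(s["eef_rot"])
    p=r.inv().apply(np.array([x,y,z])-s["tool_pos"])/.08
    if ang is None: w=np.zeros(3)
    else:
        a=np.radians(ang); Y=np.array([np.cos(a),np.sin(a),0]); Z=np.array([0,0,-1.]); X=np.cross(Y,Z)
        w=(r.inv()*R.from_matrix(np.c_[X,Y,Z])).as_rotvec()/np.pi
    print("d",np.round(p,3),"w",np.round(w,4),"n calls",np.ceil(np.abs(p).max()))
def st():
    s=get_state(); r=R.from_quat(s["eef_rot"]).as_matrix()
    print("t %.2f"%s["clock"],"tcp",np.round(s["tool_pos"],4),"yang %.2f"%np.degrees(np.arctan2(r[1,1],r[0,1])),"z",np.round(r[:,2],3),"F",np.round(s["contact_force"],1),"op %.1f"%(s["opening"]*88.1),"ff %.1f"%s["finger_force"],"q",np.round(s["q"],2))
E
python3 - <<'E'
from h import *
W=np.concatenate([np.load(n)["W"].reshape(-1,3) for n in("top.npz","scene.npz")])
W=W[~np.isnan(W).any(1)]
xs=np.arange(.2,1.0,.05); ys=np.arange(.75,-.3,-.05)
print("x\\y",[round(y,2) for y in ys])
for x in xs[::-1]:
    row=[]
    for y in ys:
        m=(abs(W[:,0]-x)<.025)&(abs(W[:,1]-y)<.025); row.append(int(W[m,2].max()*1000) if m.any() else -999)
    print(round(x,2),row)
c=np.array([.5854,.3765]); a=np.radians(33.9); u=np.array([np.cos(a),np.sin(a)])
print(c+.019*u,c-.019*u)
st(); to(.5854+.019*u[0],.3765+.019*u[1],.239,-56.1)
E
```

```text
x\y [np.float64(0.75), np.float64(0.7), np.float64(0.65), np.float64(0.6), np.float64(0.55), np.float64(0.5), np.float64(0.45), np.float64(0.4), np.float64(0.35), np.float64(0.3), np.float64(0.25), np.float64(0.2), np.float64(0.15), np.float64(0.1), np.float64(0.05), np.float64(-0.0), np.float64(-0.05), np.float64(-0.1), np.float64(-0.15), np.float64(-0.2), np.float64(-0.25)]
0.95 [3, 111, 112, 112, 3, 8, 3, 111, 126, 128, 128, 124, 125, 126, 124, 7, 32, 183, 147, 82, 1]
0.9 [3, 124, 148, 145, 3, 112, 109, 110, 128, 129, 128, 125, 127, 127, 125, 237, 227, 190, 8, 7, 3]
0.85 [6, 5, 86, 79, 195, 202, 134, 8, 125, 130, 129, 128, 125, 127, 245, 246, 20, 28, 55, 9, 3]
0.8 [3, 4, 40, 39, 179, 62, 92, 4, 125, 130, 129, 126, 125, 126, 238, 238, 368, 418, 365, 20, 3]
0.75 [4, 4, 41, 41, 42, 41, 3, 85, 86, 129, 131, 129, 122, 120, 208, 212, 606, 607, 605, 180, 4]
0.7 [5, 4, 38, 40, 43, 41, 7, 4, 25, 9, 88, 98, 97, 49, 59, 427, 608, 609, 607, 173, 4]
0.65 [6, 5, 4, 5, 5, 38, 7, 6, 28, 26, 87, 99, 98, 59, 59, 456, 607, 607, 604, 91, 4]
0.6 [1, 3, 5, 5, 4, 5, 5, 84, 82, 81, 88, 98, 100, 98, 55, 4
[... 532 characters left out ...]
8, -782, -790, -788, -791, -99, 3, 3]
0.3 [-788, -789, -787, -785, -789, -789, -785, -788, -791, -785, -786, -785, -782, -787, -788, -787, -790, -787, -790, -789, -787]
0.25 [-788, -788, -788, -790, -786, -784, -789, -783, -785, -790, -788, -786, -790, -786, -784, -789, -785, -787, -786, -787, -790]
0.2 [-526, 345, 345, 440, -746, -789, -789, -789, -784, -787, -789, -785, -791, -784, -788, -790, -785, -787, -788, -786, -789]
[0.60117023 0.38709716] [0.56962977 0.36590284]
t 0.10 tcp [0.1374 0.6091 0.238 ] yang 77.30 z [-0.    -0.002 -1.   ] F [-0.1  0.4  0. ] op 88.0 ff 0.0 q [-1.32  0.69 -0.19  1.57  0.16  0.9  -0.22]
d [-6.266 -1.433 -0.01 ] w [-2.000e-04  6.000e-04  7.411e-01] n calls 7.0
```

Call:
step_arm([
  {"dx": -0.3, "wz": 0.047},
  {"dx": -0.6, "wz": 0.094},
  {"dx": -1, "wz": 0.141},
  {"dx": -1, "wz": 0.188},
  {"dx": -1, "wz": 0.235},
  {"dx": -1, "wz": 0.282},
  {"dx": -1, "wz": 0.33},
  {"dx": -1, "wz": 0.37},
])

```text
$.motion[0]: bad value
```

Call:
step_arm([
  {"dx": -0.3, "dy": 0.3, "wz": 0.047},
  {"dx": -0.6, "dy": 0.6, "wz": 0.094},
  {"dx": -1, "dy": 1, "wz": 0.141},
  {"dx": -1, "dy": 1, "wz": 0.188},
  {"dx": -1, "dy": 1, "wz": 0.235},
  {"dx": -1, "dy": 1, "wz": 0.282},
  {"dx": -1, "dy": 1, "wz": 0.33},
  {"dx": -1, "dy": 1, "wz": 0.371},
])

```text
$.motion[0]: bad value
```

Call:
step_arm([
  {"dx": 0.3, "dy": 0.5},
  {"dx": 0.6, "dy": 1},
  {"dx": 0.6, "dy": 1},
])

```text
$.motion[0]: bad value
```

Call:
step_arm([
  {"dx": 0.3, "dy": 0.5},
  {"dx": 0.6, "dy": 1},
  {"dx": 0.6, "dy": 1},
  {"dx": 0.6, "dy": 1},
])

```text
$.motion[0]: bad value
```

```bash
python3 - <<'E'
from h import *
st()
p,d,c=snap("wrist"); print(c); np.savez("wrist1.npz",p=p,W=cloud(d,c),d=d)
cv2.imwrite("pics/w1.png",p[:,:,::-1])
E
```

```text
t 0.10 tcp [0.1374 0.6091 0.238 ] yang 77.30 z [-0.    -0.002 -1.   ] F [-0.1  0.4  0. ] op 88.0 ff 0.0 q [-1.32  0.69 -0.19  1.57  0.16  0.9  -0.22]
{'vfov': 59.341371666535245, 'cx': 314.5719847479607, 'cy': 241.0849278314977, 'extrinsics': array([[ 2.19239357e-01,  9.40166874e-01,  2.60807118e-01,
         6.91498619e-02],
       [ 9.75671104e-01, -2.11266801e-01, -5.85852765e-02,
         6.23590065e-01],
       [ 1.99491939e-05,  2.67306167e-01, -9.63611650e-01,
         3.84584118e-01],
       [ 0.00000000e+00,  0.00000000e+00,  0.00000000e+00,
         1.00000000e+00]])}
```

View pics/w1.png

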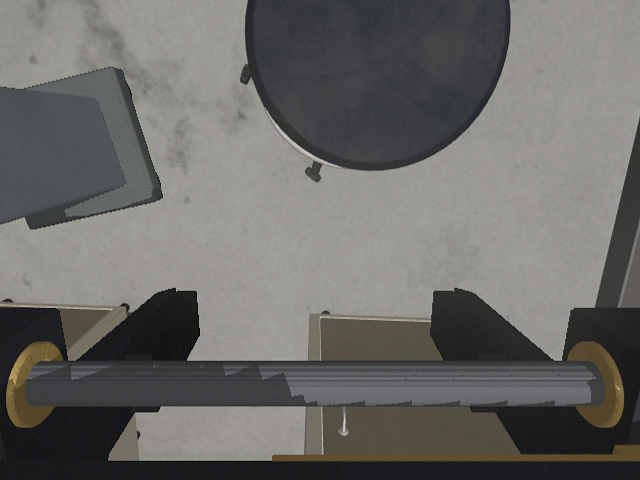

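The moves were refused because each row needs all its fields. The wrist view shows only the floor, the stool and the finger links.

Call:
step_arm([
  {"dx": -0.3, "dy": 0, "dz": 0, "wx": 0, "wy": 0, "wz": 0.047, "claw": 88},
  {"dx": -0.6, "dy": 0, "dz": 0, "wx": 0, "wy": 0, "wz": 0.094, "claw": 88},
  {"dx": -1, "dy": 0, "dz": 0, "wx": 0, "wy": 0, "wz": 0.141, "claw": 88},
  {"dx": -1, "dy": 0, "dz": 0, "wx": 0, "wy": 0, "wz": 0.188, "claw": 88},
  {"dx": -1, "dy": 0, "dz": 0, "wx": 0, "wy": 0, "wz": 0.235, "claw": 88},
  {"dx": -1, "dy": 0, "dz": 0, "wx": 0, "wy": 0, "wz": 0.282, "claw": 88},
  {"dx": -1, "dy": 0, "dz": 0, "wx": 0, "wy": 0, "wz": 0.33, "claw": 88},
  {"dx": -1, "dy": 0, "dz": 0, "wx": 0, "wy": 0, "wz": 0.37, "claw": 88},
], force=25)

```text
clock: 0.95
tool_pos: [0.2153, 0.5919, 0.2384]
eef_rot: [0.64, 0.768, -0.0, 0.0]
contact_force: [-0.3, -1.0, 0.8]
opening: 0.999
finger_force: 0.0
```

Call:
step_arm([
  {"dx": -0.3, "dy": 0.3, "dz": 0, "wx": 0, "wy": 0, "wz": 0.047, "claw": 88},
  {"dx": -0.6, "dy": 0.6, "dz": 0, "wx": 0, "wy": 0, "wz": 0.094, "claw": 88},
  {"dx": -1, "dy": 1, "dz": 0, "wx": 0, "wy": 0, "wz": 0.141, "claw": 88},
  {"dx": -1, "dy": 1, "dz": 0, "wx": 0, "wy": 0, "wz": 0.188, "claw": 88},
  {"dx": -1, "dy": 1, "dz": 0, "wx": 0, "wy": 0, "wz": 0.235, "claw": 88},
  {"dx": -1, "dy": 1, "dz": 0, "wx": 0, "wy": 0, "wz": 0.282, "claw": 88},
  {"dx": -1, "dy": 1, "dz": 0, "wx": 0, "wy": 0, "wz": 0.33, "claw": 88},
  {"dx": -1, "dy": 1, "dz": 0, "wx": 0, "wy": 0, "wz": 0.371, "claw": 88},
])

```text
clock: 1.75
tool_pos: [0.3086, 0.5283, 0.2384]
eef_rot: [0.957, 0.289, -0.0, 0.0]
contact_force: [-0.4, 0.1, -0.3]
opening: 0.998
finger_force: 0.0
```

Call:
step_arm([
  {"dx": 0.3, "dy": 0.5, "dz": 0, "wx": 0, "wy": 0, "wz": 0, "claw": 88},
  {"dx": 0.6, "dy": 1, "dz": 0, "wx": 0, "wy": 0, "wz": 0, "claw": 88},
  {"dx": 0.6, "dy": 1, "dz": 0, "wx": 0, "wy": 0, "wz": 0, "claw": 88},
])

```text
clock: 2.05
tool_pos: [0.4013, 0.4831, 0.2393]
eef_rot: [0.958, 0.286, 0.003, 0.002]
contact_force: [0.1, 0.1, 0.3]
opening: 0.995
finger_force: 0.0
```

Call:
step_arm([
  {"dx": 0.3, "dy": 0.5, "dz": 0, "wx": 0, "wy": 0, "wz": 0, "claw": 88},
  {"dx": 0.6, "dy": 1, "dz": 0, "wx": 0, "wy": 0, "wz": 0, "claw": 88},
  {"dx": 0.6, "dy": 1, "dz": 0, "wx": 0, "wy": 0, "wz": 0, "claw": 88},
  {"dx": 0.6, "dy": 1, "dz": 0, "wx": 0, "wy": 0, "wz": 0, "claw": 88},
])

```text
clock: 2.45
tool_pos: [0.4788, 0.4479, 0.2383]
eef_rot: [0.957, 0.29, -0.0, 0.0]
contact_force: [-1.2, 0.5, -0.1]
opening: 1.002
finger_force: 0.0
```

```bash
python3 - <<'E'
from h import *
st()
p,d,c=snap("wrist"); np.savez("wrist1.npz",p=p,W=cloud(d,c),d=d)
cv2.imwrite("pics/w2.png",p[:,:,::-1])
E
```

```text
t 2.45 tcp [0.4788 0.4479 0.2383] yang -56.27 z [-0.    -0.001 -1.   ] F [-1.2  0.5 -0.1] op 88.3 ff 0.0 q [-1.04  0.77  0.44  1.48 -0.36  0.97 -1.49]
```

View pics/w2.png

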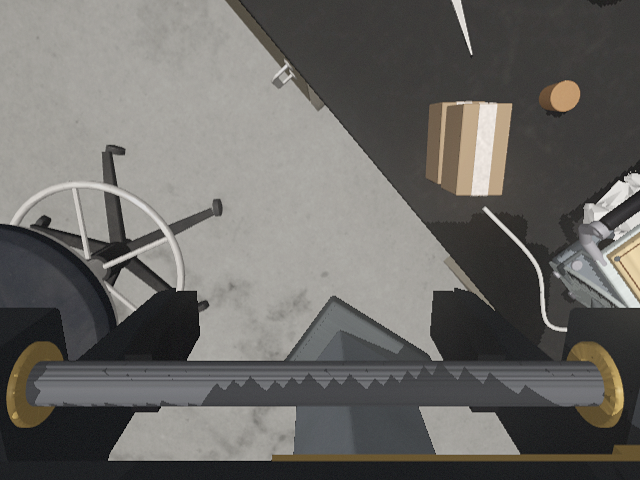

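Wrist view: the pile top is at about (480,150), with its left side face at x≈440 and the lower carton in line with it. The stopper is at (560,96) and the cable at (520,250).

```bash
python3 - <<'E'
from h import *
W=np.load("wrist1.npz")["W"]; z=W[...,2]
m=np.zeros(z.shape,bool); m[80:220,400:540]=True
P=W[m&(z>.072)&(z<.09)]; r=cv2.minAreaRect((P[:,:2]*1000).astype(np.float32)); print(len(P),P[:,2].mean(),r)
# side faces: fit in horiz slices
for lo,hi in((.005,.035),(.045,.072)):
    Q=W[m&(z>lo)&(z<hi)]; Q=Q[np.linalg.norm(Q[:,:2]-[.585,.3765],axis=1)<.06]
    a=np.radians(33.9); u=np.array([np.cos(a),np.sin(a)]); n=np.array([-u[1],u[0]])
    s=(Q[:,:2]-[.5854,.3765])@u*1e3; t=(Q[:,:2]-[.5854,.3765])@n*1e3
    k=(abs(s)<28)&(t>0); print(lo,k.sum(),np.polyfit(s[k],t[k],1),t[k].std(), s[t>5].min(),s[t>5].max())
P=W[m&(z<.02)]; print("bench",np.nanmedian(W[100:200,380:420,2]),np.nanmedian(W[230:300,500:530,2]))
E
```

```text
4698 0.08023729994635082 ((585.6571044921875, 376.6338806152344), (64.15872192382812, 34.78109359741211), 34.28709411621094)
0.005 654 [1.38021436e-02 1.95282102e+01] 0.3073066404810386 -28.702218197191765 34.81985701861455
0.045 848 [1.36397631e-03 1.66435676e+01] 0.23407674506362666 -31.51559159713538 32.27403011604036
bench 0.00044730635049800016 0.0003627826341454643
```

```bash
python3 - <<'E'
from h import *
to(.6014,.3873,.050,-56.0)
E
```

```text
d [0.86  1.514 2.35 ] w [-0.0003  0.0004 -0.0005] n calls 3.0
```

Call:
step_arm([
  {"dx": 0.3, "dy": 0.5, "dz": 0.2, "wx": 0, "wy": 0, "wz": 0, "claw": 88},
  {"dx": 0.5, "dy": 1, "dz": 0.4, "wx": 0, "wy": 0, "wz": 0, "claw": 88},
  {"dx": 0.5, "dy": 1, "dz": 0.4, "wx": 0, "wy": 0, "wz": 0, "claw": 88},
])

```text
clock: 2.8
tool_pos: [0.5588, 0.3993, 0.2046]
eef_rot: [0.957, 0.288, -0.001, 0.003]
contact_force: [0.1, -1.3, 0.0]
opening: 0.999
finger_force: 0.0
```

Call:
step_arm([
  {"dx": 0.2, "dy": 0.3, "dz": 0.2, "wx": 0, "wy": 0, "wz": 0, "claw": 88},
  {"dx": 0.36, "dy": 0.514, "dz": 0.4, "wx": 0, "wy": 0, "wz": 0, "claw": 88},
  {"dx": 0.36, "dy": 0.514, "dz": 0.7, "wx": 0, "wy": 0, "wz": 0, "claw": 88},
  {"dx": 0.36, "dy": 0.514, "dz": 0.7, "wx": 0, "wy": 0, "wz": 0, "claw": 88},
  {"dx": 0.36, "dy": 0.514, "dz": 0.7, "wx": 0, "wy": 0, "wz": 0, "claw": 88},
])

```text
clock: 3.3
tool_pos: [0.6006, 0.389, 0.1506]
eef_rot: [0.956, 0.293, -0.001, -0.001]
contact_force: [0.0, 0.9, 0.1]
opening: 0.998
finger_force: 0.0
```

```bash
python3 - <<'E'
from h import *
st(); to(.6014,.3873,.050,-56.0)
E
```

```text
t 3.30 tcp [0.6006 0.389  0.1506] yang -55.94 z [-0.002  0.001 -1.   ] F [0.  0.9 0.1] op 87.9 ff 0.0 q [-0.81  0.95  0.38  1.35 -0.39  0.92 -1.32]
d [-0.002  0.025  1.257] w [-0.0006  0.0004  0.0003] n calls 2.0
```

Call:
step_arm([
  {"dx": 0, "dy": 0.02, "dz": 0.4, "wx": 0, "wy": 0, "wz": 0, "claw": 88},
  {"dx": 0, "dy": 0.02, "dz": 0.8, "wx": 0, "wy": 0, "wz": 0, "claw": 70},
  {"dx": 0, "dy": 0.02, "dz": 1, "wx": 0, "wy": 0, "wz": 0, "claw": 60},
])

```text
clock: 3.6
tool_pos: [0.6016, 0.387, 0.0698]
eef_rot: [0.956, 0.293, -0.001, -0.0]
contact_force: [-0.5, -0.1, -0.6]
opening: 0.841
finger_force: 0.0
```

Call:
step_arm([
  {"dx": 0, "dy": 0, "dz": 0.26, "wx": 0, "wy": 0, "wz": 0, "claw": 55},
  {"dx": 0, "dy": 0, "dz": 0.26, "wx": 0, "wy": 0, "wz": 0, "claw": 50},
  {"dx": 0, "dy": 0, "dz": 0.26, "wx": 0, "wy": 0, "wz": 0, "claw": 44},
  {"dx": 0, "dy": 0, "dz": 0.26, "wx": 0, "wy": 0, "wz": 0, "claw": 40},
  {"dx": 0, "dy": 0, "dz": 0.26, "wx": 0, "wy": 0, "wz": 0, "claw": 36},
  {"dx": 0, "dy": 0, "dz": 0.26, "wx": 0, "wy": 0, "wz": 0, "claw": 30},
  {"dx": 0, "dy": 0, "dz": 0.26, "wx": 0, "wy": 0, "wz": 0, "claw": 28},
  {"dx": 0, "dy": 0, "dz": 0.26, "wx": 0, "wy": 0, "wz": 0, "claw": 28},
])

```text
clock: 4.4
tool_pos: [0.6042, 0.3865, 0.0514]
eef_rot: [0.956, 0.292, 0.001, -0.001]
contact_force: [-0.6, -0.1, 5.7]
opening: 0.382
finger_force: 24.9
```

```bash
python3 - <<'E'
from h import *
st(); to(*deck(34,75),.15,-15.4)
E
```

```text
t 4.40 tcp [0.6042 0.3865 0.0514] yang -56.08 z [ 0.002  0.002 -1.   ] F [-0.6 -0.1  5.7] op 33.6 ff 24.9 q [-0.79  1.07  0.33  1.38 -0.43  0.76 -1.28]
d [-1.151  2.811 -1.237] w [ 1.00e-04 -8.00e-04 -2.26e-01] n calls 3.0
```

Call:
step_arm([
  {"dx": 0, "dy": 0, "dz": -0.2, "wx": 0, "wy": 0, "wz": 0, "claw": 28},
  {"dx": 0, "dy": 0, "dz": -0.6, "wx": 0, "wy": 0, "wz": 0, "claw": 28},
  {"dx": 0, "dy": 0, "dz": -1, "wx": 0, "wy": 0, "wz": 0, "claw": 28},
  {"dx": 0, "dy": 0, "dz": -1, "wx": 0, "wy": 0, "wz": 0, "claw": 28},
])

```text
clock: 4.8
tool_pos: [0.6069, 0.3865, 0.1359]
eef_rot: [0.957, 0.292, 0.005, -0.001]
contact_force: [0.2, 0.2, 0.4]
opening: 0.385
finger_force: 24.9
```

Call:
step_arm([
  {"dx": -0.2, "dy": 0.3, "dz": -0.2, "wx": 0, "wy": 0, "wz": -0.04, "claw": 28},
  {"dx": -0.3, "dy": 0.6, "dz": -0.4, "wx": 0, "wy": 0, "wz": -0.08, "claw": 28},
  {"dx": -0.4, "dy": 1, "dz": -0.4, "wx": 0, "wy": 0, "wz": -0.12, "claw": 28},
  {"dx": -0.4, "dy": 1, "dz": -0.4, "wx": 0, "wy": 0, "wz": -0.16, "claw": 28},
  {"dx": -0.4, "dy": 1, "dz": -0.4, "wx": 0, "wy": 0, "wz": -0.2, "claw": 28},
  {"dx": -0.4, "dy": 1, "dz": -0.4, "wx": 0, "wy": 0, "wz": -0.226, "claw": 28},
  {"dx": -0.4, "dy": 1, "dz": -0.4, "wx": 0, "wy": 0, "wz": -0.226, "claw": 28},
])

```text
clock: 5.5
tool_pos: [0.6212, 0.3008, 0.1617]
eef_rot: [0.796, 0.606, -0.001, -0.0]
contact_force: [-0.5, 0.6, -0.3]
opening: 0.386
finger_force: 24.9
```

```bash
python3 - <<'E'
from h import *
st(); to(*deck(34,75),.15,-15.4)
p,d,c=snap("wrist"); np.savez("wrist2.npz",p=p,W=cloud(d,c),d=d)
cv2.imwrite("pics/w3.png",p[:,:,::-1])
E
```

```text
t 5.50 tcp [0.6212 0.3008 0.1617] yang -15.43 z [-0.001 -0.    -1.   ] F [-0.5  0.6 -0.3] op 34.0 ff 24.9 q [-0.6   0.87  0.17  1.43 -0.17  0.86 -0.65]
d [-1.73   0.891  0.146] w [-0.0003  0.0002 -0.0002] n calls 2.0
```

View pics/w3.png

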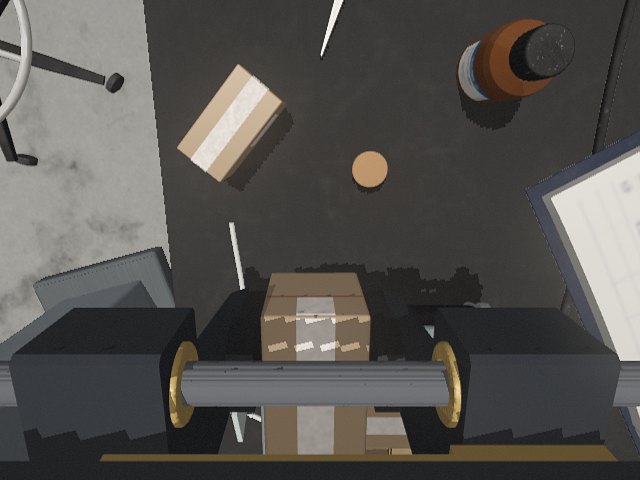

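Wrist view: the held carton sits at about x 262-370 with its end face at rows 273-315. The lower carton is still standing at (230,122), and the stopper at (370,169) is untouched.

```bash
python3 - <<'E'
from h import *
W=np.load("wrist2.npz")["W"]; z=W[...,2]
m=np.zeros(z.shape,bool); m[55:190,165:295]=True
P=W[m&(z>.034)&(z<.046)]; r=cv2.minAreaRect((P[:,:2]*1000).astype(np.float32)); print("lower",len(P),P[:,2].mean(),r)
tp=np.array([.6212,.3008,.1617]); a=np.radians(-15.43); X=np.array([-np.sin(a),np.cos(a),0]); Y=np.array([np.cos(a),np.sin(a),0])
L=np.stack([(W-tp)@X,(W-tp)@Y,z-tp[2]],-1)*1e3
f=L[276:312,275:358].reshape(-1,3); f=f[np.isfinite(f).all(1)&(abs(f[:,0])<30)]
print("end face",len(f),f.min(0),f.max(0),"x=a+b*y+c*z",np.linalg.lstsq(np.c_[np.ones(len(f)),f[:,1:]],f[:,0],rcond=None)[0])
for lo,hi in((316,340),(408,452)):
    f=L[lo:hi,270:362].reshape(-1,3); f=f[np.isfinite(f).all(1)&(f[:,2]>20)&(f[:,2]<45)]
    if len(f): print("top",len(f),f.min(0),f.max(0),np.linalg.lstsq(np.c_[np.ones(len(f)),f[:,:2]],f[:,2],rcond=None)[0])
f=L[316:452,262:372].reshape(-1,3); f=f[np.isfinite(f).all(1)&(f[:,2]>22)&(f[:,2]<40)]
print("all top",len(f),np.percentile(f,[1,50,99],axis=0),np.linalg.lstsq(np.c_[np.ones(len(f)),f[:,:2]],f[:,2],rcond=None)[0])
# deck laid from this view
z=z.copy(); k=(z>.09)&(z<.101)&(W[...,1]<.24); print("laid pts",k.sum(), np.round(W[k].mean(0),4) if k.any() else 0)
E
```

```text
lower 6042 0.040772916663644805 ((586.666015625, 379.9226989746094), (64.58123016357422, 34.32685470581055), 34.76739501953125)
end face 2967 [ 10.52454962 -16.20671003  -7.88416918] [12.47674326 15.46946096 27.35235698] x=a+b*y+c*z [ 1.14168459e+01 -7.75630171e-04  7.72056411e-03]
top 2197 [  3.22692351 -14.70746612  27.35703013] [12.11400808 13.47434699 31.30415981] [ 2.93064406e+01 -3.08954896e-04 -1.67930240e-02]
top 4036 [-38.82163228 -15.84764153  26.98236961] [-20.06441257  14.79596841  31.45147069] [ 2.95701833e+01  6.55192196e-03 -1.77645641e-02]
all top 9501 [[-37.69782059 -17.08803134  27.34044956]
 [ -3.13321141  -0.44263096  29.32693245]
 [ 11.24103057  16.27560344  30.74097181]] [ 2.92384013e+01 -2.74732689e-03 -2.46681848e-02]
laid pts 1600 [0.6234 0.188  0.0965]
```

Call:
step_arm([
  {"dx": -0.3, "dy": 0.2, "dz": 0, "wx": 0, "wy": 0, "wz": 0, "claw": 28},
  {"dx": -0.7, "dy": 0.4, "dz": 0, "wx": 0, "wy": 0, "wz": 0, "claw": 28},
  {"dx": -1, "dy": 0.5, "dz": 0, "wx": 0, "wy": 0, "wz": 0, "claw": 28},
  {"dx": -1, "dy": 0.5, "dz": 0, "wx": 0, "wy": 0, "wz": 0, "claw": 28},
])

```text
clock: 5.95
tool_pos: [0.6398, 0.2068, 0.162]
eef_rot: [0.798, 0.602, -0.002, 0.002]
contact_force: [0.5, -0.8, -1.5]
opening: 0.385
finger_force: 24.9
```

Call:
step_arm([
  {"dx": -0.3, "dy": 0.2, "dz": 0, "wx": 0, "wy": 0, "wz": 0, "claw": 28},
  {"dx": -0.6, "dy": 0.35, "dz": 0, "wx": 0, "wy": 0, "wz": 0, "claw": 28},
  {"dx": -0.711, "dy": 0.397, "dz": 0, "wx": 0, "wy": 0, "wz": 0, "claw": 28},
  {"dx": -0.711, "dy": 0.397, "dz": 0, "wx": 0, "wy": 0, "wz": 0, "claw": 28},
  {"dx": -0.711, "dy": 0.397, "dz": 0, "wx": 0, "wy": 0, "wz": 0, "claw": 28},
])

```text
clock: 6.45
tool_pos: [0.6538, 0.1528, 0.1618]
eef_rot: [0.795, 0.606, 0.0, -0.001]
contact_force: [1.2, -0.2, -0.7]
opening: 0.383
finger_force: 24.9
```

```bash
python3 - <<'E'
from h import *
st(); to(*deck(34.5,76.5),.068,-15.4)
s=get_state()
p,d,c=snap("wrist"); W=cloud(d,c); np.savez("wrist3.npz",p=p,W=W)
cv2.imwrite("pics/w4.png",p[:,:,::-1])
L=np.stack([(W[...,:2]-deck(0,0))@ex,(W[...,:2]-deck(0,0))@ey,W[...,2]],-1)*1e3
for nm,b in(("handle-side",(-20,60,85,140,85,105)),("hinge-side",(-60,20,15,65,85,105)),("bar",(-70,70,160,190,65,95))):
    k=(L[...,0]>b[0])&(L[...,0]<b[1])&(L[...,1]>b[2])&(L[...,1]<b[3])&(L[...,2]>b[4])&(L[...,2]<b[5])
    if k.sum()>20: print(nm,k.sum(),np.percentile(L[k],[1,50,99],axis=0).round(1).tolist(),np.round(cv2.minAreaRect(L[k][:,:2].astype(np.float32))[2],1))
E
```

```text
t 6.45 tcp [0.6538 0.1528 0.1618] yang -15.34 z [-0.001  0.002 -1.   ] F [ 1.2 -0.2 -0.7] op 33.7 ff 24.9 q [-0.37  0.84  0.14  1.49 -0.15  0.82 -0.44]
d [-0.04   0.013  1.172] w [-0.0004 -0.0006  0.0003] n calls 2.0
handle-side 8452 [[-10.8, 92.3, 88.8], [20.5, 109.9, 96.7], [51.6, 125.7, 98.3]] 89.8
hinge-side 1522 [[-49.4, 35.7, 85.3], [-30.6, 54.5, 96.2], [-1.9, 57.2, 98.1]] 1.2
bar 6760 [[-61.0, 165.2, 68.2], [0.5, 172.0, 85.6], [62.5, 178.6, 88.5]] 89.9
```

View pics/w4.png

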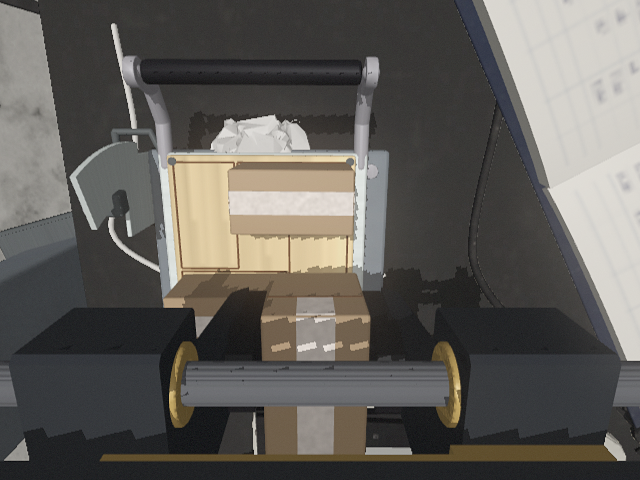

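Wrist view: the handle-side carton is at (290,200), the bar at (250,72), the quadrant at (115,185) with the dark clip at (120,203), and the open front outline at (208,215). The deck pose is confirmed to about 0.5 mm.

Call:
step_arm([
  {"dx": -0.04, "dy": 0.018, "dz": 0.2, "wx": 0, "wy": 0, "wz": 0, "claw": 28},
  {"dx": -0.04, "dy": 0.018, "dz": 0.5, "wx": 0, "wy": 0, "wz": 0, "claw": 28},
  {"dx": -0.04, "dy": 0.018, "dz": 0.7, "wx": 0, "wy": 0, "wz": 0, "claw": 28},
  {"dx": -0.04, "dy": 0.018, "dz": 0.7, "wx": 0, "wy": 0, "wz": 0, "claw": 28},
  {"dx": -0.04, "dy": 0.018, "dz": 0.7, "wx": 0, "wy": 0, "wz": 0, "claw": 28},
])

```text
clock: 7.0
tool_pos: [0.6549, 0.148, 0.1059]
eef_rot: [0.795, 0.606, 0.0, -0.0]
contact_force: [-0.6, -0.4, -0.3]
opening: 0.383
finger_force: 24.9
```

```bash
python3 - <<'E'
from h import *
st(); to(*deck(34.9,76.5),.068,-15.4)
E
```

```text
t 7.00 tcp [0.6549 0.148  0.1059] yang -15.35 z [-0.     0.001 -1.   ] F [-0.6 -0.4 -0.3] op 33.7 ff 24.9 q [-0.36  0.92  0.13  1.52 -0.15  0.71 -0.43]
d [ 0.017 -0.011  0.474] w [-0.0001 -0.0002  0.0003] n calls 1.0
```

Call:
step_arm([
  {"dx": 0.01, "dy": -0.005, "dz": 0.2, "wx": 0, "wy": 0, "wz": 0, "claw": 28},
  {"dx": 0.01, "dy": -0.005, "dz": 0.35, "wx": 0, "wy": 0, "wz": 0, "claw": 28},
  {"dx": 0.01, "dy": -0.005, "dz": 0.42, "wx": 0, "wy": 0, "wz": 0, "claw": 28},
  {"dx": 0.01, "dy": -0.005, "dz": 0.46, "wx": 0, "wy": 0, "wz": 0, "claw": 28},
  {"dx": 0.01, "dy": -0.005, "dz": 0.46, "wx": 0, "wy": 0, "wz": 0, "claw": 28},
  {"dx": 0.01, "dy": -0.005, "dz": 0.46, "wx": 0, "wy": 0, "wz": 0, "claw": 28},
])

```text
clock: 7.6
tool_pos: [0.6551, 0.1478, 0.0694]
eef_rot: [0.796, 0.606, 0.0, 0.0]
contact_force: [-0.2, -0.8, -1.7]
opening: 0.385
finger_force: 24.9
```

```bash
python3 - <<'E'
from h import *
st(); to(*deck(34.9,76.5),.066,-15.4)
E
```

```text
t 7.60 tcp [0.6551 0.1478 0.0694] yang -15.42 z [ 0.001  0.    -1.   ] F [-0.2 -0.8 -1.7] op 33.9 ff 24.9 q [-0.35  0.97  0.12  1.54 -0.16  0.65 -0.42]
d [ 0.019 -0.015  0.042] w [ 0.0002 -0.0001 -0.0001] n calls 1.0
```

Call:
step_arm([
  {"dx": 0.016, "dy": -0.012, "dz": 0.02, "wx": 0, "wy": 0, "wz": 0, "claw": 28},
  {"dx": 0.016, "dy": -0.012, "dz": 0.035, "wx": 0, "wy": 0, "wz": 0, "claw": 28},
  {"dx": 0.016, "dy": -0.012, "dz": 0.045, "wx": 0, "wy": 0, "wz": 0, "claw": 28},
  {"dx": 0.016, "dy": -0.012, "dz": 0.045, "wx": 0, "wy": 0, "wz": 0, "claw": 28},
])

```text
clock: 8.0
tool_pos: [0.6545, 0.1497, 0.0674]
eef_rot: [0.795, 0.606, 0.001, 0.0]
contact_force: [-2.9, -0.1, 9.1]
opening: 0.381
finger_force: 24.9
```

```bash
python3 - <<'E'
from h import *
st(); to(*deck(34.9,76.5),.066,-15.4)
E
```

```text
t 8.00 tcp [0.6545 0.1497 0.0674] yang -15.40 z [ 0.001  0.001 -1.   ] F [-2.9 -0.1  9.1] op 33.6 ff 24.9 q [-0.35  0.97  0.12  1.54 -0.16  0.64 -0.43]
d [-0.002 -0.002  0.017] w [ 0.0003 -0.0003 -0.    ] n calls 1.0
```

Call:
step_arm([
  {"dx": 0, "dy": 0, "dz": -0.012, "wx": 0, "wy": 0, "wz": 0, "claw": 40},
  {"dx": 0, "dy": 0, "dz": -0.012, "wx": 0, "wy": 0, "wz": 0, "claw": 46},
  {"dx": 0, "dy": 0, "dz": -0.012, "wx": 0, "wy": 0, "wz": 0, "claw": 46},
  {"dx": 0, "dy": 0, "dz": -0.2, "wx": 0, "wy": 0, "wz": 0, "claw": 46},
  {"dx": 0, "dy": 0, "dz": -0.6, "wx": 0, "wy": 0, "wz": 0, "claw": 46},
  {"dx": 0, "dy": 0, "dz": -1, "wx": 0, "wy": 0, "wz": 0, "claw": 46},
  {"dx": 0, "dy": 0, "dz": -1, "wx": 0, "wy": 0, "wz": 0, "claw": 60},
])

```text
clock: 8.7
tool_pos: [0.6578, 0.1497, 0.1513]
eef_rot: [0.796, 0.606, 0.005, 0.002]
contact_force: [0.5, 0.2, 0.9]
opening: 0.589
finger_force: 0.0
```

```bash
python3 - <<'E'
from h import *
st(); to(.5710,.3691,.15,-55.5)
E
```

```text
t 8.70 tcp [0.6578 0.1497 0.1513] yang -15.43 z [ 0.01   0.002 -1.   ] F [0.5 0.2 0.9] op 51.9 ff 0.0 q [-0.36  0.86  0.14  1.5  -0.15  0.79 -0.44]
d [ 2.355 -1.775  0.011] w [ 0.0022 -0.0024  0.2226] n calls 3.0
```

Call:
step_arm([
  {"dx": 0.4, "dy": -0.3, "dz": 0, "wx": 0, "wy": 0, "wz": 0, "claw": 88},
  {"dx": 0.8, "dy": -0.6, "dz": 0, "wx": 0, "wy": 0, "wz": 0, "claw": 88},
  {"dx": 1, "dy": -0.75, "dz": 0, "wx": 0, "wy": 0, "wz": 0, "claw": 88},
])

```text
clock: 9.0
tool_pos: [0.6153, 0.2474, 0.1455]
eef_rot: [0.794, 0.608, 0.0, -0.002]
contact_force: [-0.1, 0.9, -0.2]
opening: 0.861
finger_force: 0.0
```

Call:
step_arm([
  {"dx": 0.4, "dy": -0.3, "dz": 0, "wx": 0, "wy": 0, "wz": 0, "claw": 88},
  {"dx": 0.8, "dy": -0.6, "dz": 0, "wx": 0, "wy": 0, "wz": 0, "claw": 88},
  {"dx": 1, "dy": -0.75, "dz": 0, "wx": 0, "wy": 0, "wz": 0, "claw": 88},
])

```text
clock: 9.3
tool_pos: [0.5782, 0.3406, 0.1454]
eef_rot: [0.794, 0.608, 0.0, -0.002]
contact_force: [-0.8, 1.0, -0.3]
opening: 0.995
finger_force: 0.0
```

Call:
step_arm([
  {"dx": 0.2, "dy": -0.15, "dz": 0, "wx": 0, "wy": 0, "wz": 0.045, "claw": 88},
  {"dx": 0.355, "dy": -0.275, "dz": 0, "wx": 0, "wy": 0, "wz": 0.09, "claw": 88},
  {"dx": 0.355, "dy": -0.275, "dz": 0, "wx": 0, "wy": 0, "wz": 0.135, "claw": 88},
  {"dx": 0.355, "dy": -0.275, "dz": 0, "wx": 0, "wy": 0, "wz": 0.18, "claw": 88},
  {"dx": 0.355, "dy": -0.275, "dz": 0, "wx": 0, "wy": 0, "wz": 0.2226, "claw": 88},
  {"dx": 0.355, "dy": -0.275, "dz": 0, "wx": 0, "wy": 0, "wz": 0.2226, "claw": 88},
  {"dx": 0.355, "dy": -0.275, "dz": 0, "wx": 0, "wy": 0, "wz": 0.2226, "claw": 88},
])

```text
clock: 10.0
tool_pos: [0.5671, 0.3687, 0.1454]
eef_rot: [0.954, 0.298, -0.0, 0.0]
contact_force: [0.5, 0.2, 1.0]
opening: 0.999
finger_force: 0.0
```

```bash
python3 - <<'E'
from h import *
st(); to(.5710,.3691,.0105,-55.5)
E
```

```text
t 10.00 tcp [0.5671 0.3687 0.1454] yang -55.28 z [-0. -0. -1.] F [0.5 0.2 1. ] op 88.0 ff 0.0 q [-0.83  0.9   0.38  1.49 -0.4   0.83 -1.27]
d [0.044 0.023 1.687] w [0.     0.0001 0.0012] n calls 2.0
```

Call:
step_arm([
  {"dx": 0.042, "dy": 0.02, "dz": 0.3, "wx": 0, "wy": 0, "wz": 0, "claw": 88},
  {"dx": 0.042, "dy": 0.02, "dz": 0.7, "wx": 0, "wy": 0, "wz": 0, "claw": 80},
  {"dx": 0.042, "dy": 0.02, "dz": 1, "wx": 0, "wy": 0, "wz": 0, "claw": 70},
])

```text
clock: 10.3
tool_pos: [0.5705, 0.3691, 0.0641]
eef_rot: [0.955, 0.298, -0.001, -0.0]
contact_force: [-1.0, 0.5, -0.8]
opening: 0.842
finger_force: 0.0
```

Call:
step_arm([
  {"dx": 0, "dy": 0, "dz": 0.4, "wx": 0, "wy": 0, "wz": 0, "claw": 64},
  {"dx": 0, "dy": 0, "dz": 0.6, "wx": 0, "wy": 0, "wz": 0, "claw": 60},
  {"dx": 0, "dy": 0, "dz": 0.68, "wx": 0, "wy": 0, "wz": 0, "claw": 55},
  {"dx": 0, "dy": 0, "dz": 0.68, "wx": 0, "wy": 0, "wz": 0, "claw": 50},
  {"dx": 0, "dy": 0, "dz": 0.68, "wx": 0, "wy": 0, "wz": 0, "claw": 46},
])

```text
clock: 10.8
tool_pos: [0.572, 0.3697, 0.0125]
eef_rot: [0.955, 0.297, 0.001, -0.0]
contact_force: [0.3, -0.0, -0.7]
opening: 0.525
finger_force: 0.0
```

```bash
python3 - <<'E'
from h import *
st(); to(.5710,.3691,.0105,-55.5)
E
```

```text
t 10.80 tcp [0.572  0.3697 0.0125] yang -55.45 z [ 0.002  0.001 -1.   ] F [ 0.3 -0.  -0.7] op 46.2 ff 0.0 q [-0.79  1.08  0.3   1.52 -0.46  0.61 -1.23]
d [-0.015 -0.001  0.025] w [ 0.0001 -0.0008  0.0003] n calls 1.0
```

Close, lift, then carry toward the front place.

Call:
step_arm([
  {"dx": -0.01, "dy": 0, "dz": 0.015, "wx": 0, "wy": 0, "wz": 0, "claw": 38},
  {"dx": -0.01, "dy": 0, "dz": 0.015, "wx": 0, "wy": 0, "wz": 0, "claw": 34},
  {"dx": -0.01, "dy": 0, "dz": 0.015, "wx": 0, "wy": 0, "wz": 0, "claw": 28},
  {"dx": -0.01, "dy": 0, "dz": 0.015, "wx": 0, "wy": 0, "wz": 0, "claw": 28},
  {"dx": -0.01, "dy": 0, "dz": 0.015, "wx": 0, "wy": 0, "wz": 0, "claw": 28},
])

```text
clock: 11.3
tool_pos: [0.5708, 0.369, 0.0109]
eef_rot: [0.955, 0.297, 0.001, -0.0]
contact_force: [-0.9, -0.5, 5.9]
opening: 0.381
finger_force: 25.0
```

Call:
step_arm([
  {"dx": 0, "dy": 0, "dz": -0.2, "wx": 0, "wy": 0, "wz": 0, "claw": 28},
  {"dx": 0, "dy": 0, "dz": -0.6, "wx": 0, "wy": 0, "wz": 0, "claw": 28},
  {"dx": 0, "dy": 0, "dz": -1, "wx": 0, "wy": 0, "wz": 0, "claw": 28},
  {"dx": 0, "dy": 0, "dz": -1, "wx": 0, "wy": 0, "wz": 0, "claw": 28},
])

```text
clock: 11.7
tool_pos: [0.5736, 0.3702, 0.0954]
eef_rot: [0.955, 0.297, 0.005, -0.001]
contact_force: [0.2, 0.0, 0.4]
opening: 0.388
finger_force: 25.0
```

Call:
step_arm([
  {"dx": 0, "dy": 0, "dz": -0.3, "wx": 0, "wy": 0, "wz": -0.045, "claw": 28},
  {"dx": 0, "dy": 0, "dz": -0.6, "wx": 0, "wy": 0, "wz": -0.09, "claw": 28},
  {"dx": 0, "dy": 0, "dz": -0.8, "wx": 0, "wy": 0, "wz": -0.135, "claw": 28},
  {"dx": 0, "dy": 0, "dz": -0.8, "wx": 0, "wy": 0, "wz": -0.18, "claw": 28},
  {"dx": 0, "dy": 0, "dz": -0.8, "wx": 0, "wy": 0, "wz": -0.2226, "claw": 28},
  {"dx": 0, "dy": 0, "dz": -0.8, "wx": 0, "wy": 0, "wz": -0.2226, "claw": 28},
  {"dx": 0, "dy": 0, "dz": -0.8, "wx": 0, "wy": 0, "wz": -0.2226, "claw": 28},
])

```text
clock: 12.4
tool_pos: [0.5699, 0.3685, 0.1535]
eef_rot: [0.797, 0.605, -0.0, -0.0]
contact_force: [-0.4, -0.3, -0.6]
opening: 0.385
finger_force: 25.0
```

```bash
python3 - <<'E'
from h import *
st(); to(*deck(-34,75),.16,-15.4)
E
```

```text
t 12.40 tcp [0.5699 0.3685 0.1535] yang -15.60 z [-0.001 -0.    -1.   ] F [-0.4 -0.3 -0.6] op 33.9 ff 25.0 q [-0.74  0.87  0.19  1.47 -0.2   0.82 -0.75]
d [-2.374  0.891 -0.081] w [-0.0003  0.0002 -0.0011] n calls 3.0
```

Call:
step_arm([
  {"dx": -0.4, "dy": 0.15, "dz": -0.1, "wx": 0, "wy": 0, "wz": 0, "claw": 28},
  {"dx": -0.8, "dy": 0.3, "dz": -0.1, "wx": 0, "wy": 0, "wz": 0, "claw": 28},
  {"dx": -1, "dy": 0.35, "dz": -0.1, "wx": 0, "wy": 0, "wz": -0.001, "claw": 28},
])

```text
clock: 12.7
tool_pos: [0.5769, 0.2798, 0.1619]
eef_rot: [0.796, 0.605, -0.001, 0.001]
contact_force: [0.3, -0.5, -0.1]
opening: 0.382
finger_force: 25.0
```

Call:
step_arm([
  {"dx": -0.4, "dy": 0.15, "dz": 0, "wx": 0, "wy": 0, "wz": 0, "claw": 28},
  {"dx": -0.8, "dy": 0.3, "dz": 0, "wx": 0, "wy": 0, "wz": 0, "claw": 28},
  {"dx": -1, "dy": 0.35, "dz": 0, "wx": 0, "wy": 0, "wz": 0, "claw": 28},
  {"dx": -1, "dy": 0.35, "dz": 0, "wx": 0, "wy": 0, "wz": 0, "claw": 28},
  {"dx": -1, "dy": 0.35, "dz": 0, "wx": 0, "wy": 0, "wz": 0, "claw": 28},
])

```text
clock: 13.2
tool_pos: [0.5818, 0.202, 0.1618]
eef_rot: [0.794, 0.608, 0.001, -0.001]
contact_force: [0.8, 0.9, -1.5]
opening: 0.384
finger_force: 25.0
```

```bash
python3 - <<'E'
from h import *
st(); to(*deck(-34,75),.16,-15.4)
s=get_state(); p,d,c=snap("wrist"); W=cloud(d,c); np.savez("wrist4.npz",p=p,W=W)
cv2.imwrite("pics/w5.png",p[:,:,::-1])
T=R.from_quat(s["eef_rot"]).inv().apply((W-s["tool_pos"]).reshape(-1,3)).reshape(W.shape)*1e3
k=(T[...,2]<-22)&(T[...,2]>-40)&(abs(T[...,1])<25)&(T[...,0]>20)&(T[...,0]<70)
f=T[k]; print(len(f),np.percentile(f,[1,50,99],axis=0).round(1).tolist(),np.linalg.lstsq(np.c_[np.ones(len(f)),f[:,:2]],f[:,2],rcond=None)[0])
k=(T[...,2]<-5)&(T[...,2]>-25)&(abs(T[...,1])<15)&(T[...,0]>20)&(T[...,0]<70)
if k.sum(): print("end",k.sum(),np.percentile(T[k],[1,50,99],axis=0).round(1).tolist())
E
```

```text
t 13.20 tcp [0.5818 0.202  0.1618] yang -15.17 z [-0.     0.002 -1.   ] F [ 0.8  0.9 -1.5] op 33.8 ff 25.0 q [-0.49  0.78  0.15  1.68 -0.16  0.7  -0.52]
d [-0.41   0.186  0.021] w [-0.0003 -0.0006  0.0013] n calls 1.0
12915 [[20.4, -17.5, -31.2], [37.3, -1.1, -29.7], [52.0, 15.5, -24.8]] [-3.03865418e+01  2.14940256e-02  2.45925233e-03]
end 712 [[51.7, -14.7, -24.7], [51.9, 0.2, -16.4], [52.2, 14.6, -5.3]]
```

View pics/w5.png

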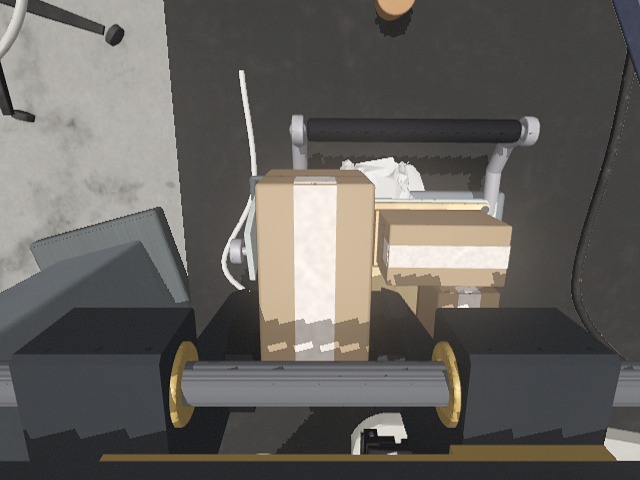

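Wrist view: the held carton is square at (315,270). The handle-side carton is at (445,245), and the carton placed at the back shows at (465,305). The bar is at (415,130) and nothing is touching.

Call:
step_arm([
  {"dx": -0.2, "dy": 0.1, "dz": 0, "wx": 0, "wy": 0, "wz": 0, "claw": 28},
  {"dx": -0.42, "dy": 0.196, "dz": 0, "wx": 0, "wy": 0, "wz": 0.001, "claw": 28},
  {"dx": -0.42, "dy": 0.196, "dz": 0, "wx": 0, "wy": 0, "wz": 0.001, "claw": 28},
  {"dx": -0.42, "dy": 0.196, "dz": 0.3, "wx": 0, "wy": 0, "wz": 0.001, "claw": 28},
  {"dx": -0.42, "dy": 0.196, "dz": 0.6, "wx": 0, "wy": 0, "wz": 0.001, "claw": 28},
  {"dx": -0.42, "dy": 0.196, "dz": 0.6, "wx": 0, "wy": 0, "wz": 0.001, "claw": 28},
  {"dx": -0.42, "dy": 0.196, "dz": 0.6, "wx": 0, "wy": 0, "wz": 0.001, "claw": 28},
])

```text
clock: 13.95
tool_pos: [0.5881, 0.1653, 0.1139]
eef_rot: [0.795, 0.607, 0.0, -0.001]
contact_force: [0.4, 0.7, -1.0]
opening: 0.385
finger_force: 25.0
```

```bash
python3 - <<'E'
from h import *
import time
for _ in range(3): st(); to(*deck(-33.2,74.2),.068,-15.4)
E
```

```text
t 13.95 tcp [0.5881 0.1653 0.1139] yang -15.29 z [-0.001  0.001 -1.   ] F [ 0.4  0.7 -1. ] op 33.9 ff 25.0 q [-0.42  0.84  0.12  1.72 -0.17  0.59 -0.46]
d [0.001 0.    0.574] w [-0.0003 -0.0003  0.0006] n calls 1.0
t 13.95 tcp [0.5881 0.1653 0.1139] yang -15.29 z [-0.001  0.001 -1.   ] F [ 0.4  0.7 -1. ] op 33.9 ff 25.0 q [-0.42  0.84  0.12  1.72 -0.17  0.59 -0.46]
d [0.001 0.    0.574] w [-0.0003 -0.0003  0.0006] n calls 1.0
t 13.95 tcp [0.5881 0.1653 0.1139] yang -15.29 z [-0.001  0.001 -1.   ] F [ 0.4  0.7 -1. ] op 33.9 ff 25.0 q [-0.42  0.84  0.12  1.72 -0.17  0.59 -0.46]
d [0.001 0.    0.574] w [-0.0003 -0.0003  0.0006] n calls 1.0
```

Call:
step_arm([
  {"dx": 0, "dy": 0, "dz": 0.25, "wx": 0, "wy": 0, "wz": 0, "claw": 28},
  {"dx": 0, "dy": 0, "dz": 0.45, "wx": 0, "wy": 0, "wz": 0, "claw": 28},
  {"dx": 0, "dy": 0, "dz": 0.54, "wx": 0, "wy": 0, "wz": 0, "claw": 28},
  {"dx": 0, "dy": 0, "dz": 0.54, "wx": 0, "wy": 0, "wz": 0, "claw": 28},
  {"dx": 0, "dy": 0, "dz": 0.54, "wx": 0, "wy": 0, "wz": 0, "claw": 28},
])

```text
clock: 14.45
tool_pos: [0.5891, 0.1637, 0.0717]
eef_rot: [0.795, 0.606, 0.001, 0.0]
contact_force: [0.0, -0.6, -1.1]
opening: 0.384
finger_force: 25.0
```

```bash
python3 - <<'E'
from h import *
st(); to(*deck(-33.2,74.2),.0665,-15.4)
E
```

```text
t 14.45 tcp [0.5891 0.1637 0.0717] yang -15.40 z [ 0.002  0.001 -1.   ] F [ 0.  -0.6 -1.1] op 33.8 ff 25.0 q [-0.41  0.9   0.11  1.74 -0.18  0.51 -0.45]
d [ 0.018 -0.018  0.065] w [ 0.0004 -0.0003  0.    ] n calls 1.0
```

Call:
step_arm([
  {"dx": 0.014, "dy": -0.014, "dz": 0.03, "wx": 0, "wy": 0, "wz": 0, "claw": 28},
  {"dx": 0.014, "dy": -0.014, "dz": 0.05, "wx": 0, "wy": 0, "wz": 0, "claw": 28},
  {"dx": 0.014, "dy": -0.014, "dz": 0.06, "wx": 0, "wy": 0, "wz": 0, "claw": 28},
  {"dx": 0.014, "dy": -0.014, "dz": 0.065, "wx": 0, "wy": 0, "wz": 0, "claw": 28},
  {"dx": 0.014, "dy": -0.014, "dz": 0.065, "wx": 0, "wy": 0, "wz": 0, "claw": 28},
])

```text
clock: 14.95
tool_pos: [0.5878, 0.165, 0.0668]
eef_rot: [0.795, 0.606, 0.001, -0.0]
contact_force: [-1.5, 0.9, 7.3]
opening: 0.384
finger_force: 25.0
```

```bash
python3 - <<'E'
from h import *
st(); to(*deck(-33.2,74.2),.0665,-15.4)
E
```

```text
t 14.95 tcp [0.5878 0.165  0.0668] yang -15.40 z [ 0.001  0.001 -1.   ] F [-1.5  0.9  7.3] op 33.8 ff 25.0 q [-0.41  0.91  0.11  1.74 -0.18  0.5  -0.46]
d [0.007 0.002 0.004] w [ 0.0001 -0.0004 -0.    ] n calls 1.0
```

Call:
step_arm([
  {"dx": 0, "dy": 0, "dz": -0.012, "wx": 0, "wy": 0, "wz": 0, "claw": 40},
  {"dx": 0, "dy": 0, "dz": -0.012, "wx": 0, "wy": 0, "wz": 0, "claw": 46},
  {"dx": 0, "dy": 0, "dz": -0.012, "wx": 0, "wy": 0, "wz": 0, "claw": 46},
  {"dx": 0, "dy": 0, "dz": -0.2, "wx": 0, "wy": 0, "wz": 0, "claw": 46},
  {"dx": 0, "dy": 0, "dz": -0.6, "wx": 0, "wy": 0, "wz": 0, "claw": 46},
  {"dx": 0, "dy": 0, "dz": -1, "wx": 0, "wy": 0, "wz": 0, "claw": 46},
  {"dx": 0, "dy": 0, "dz": -1, "wx": 0, "wy": 0, "wz": 0, "claw": 46},
])

```text
clock: 15.65
tool_pos: [0.5909, 0.165, 0.1506]
eef_rot: [0.796, 0.606, 0.004, 0.002]
contact_force: [-0.3, 1.3, 0.7]
opening: 0.52
finger_force: 0.0
```

Call:
step_arm([
  {"dx": 0.4, "dy": 0.1, "dz": -0.3, "wx": 0, "wy": 0, "wz": 0, "claw": 46},
  {"dx": 0.8, "dy": 0.3, "dz": -0.5, "wx": 0, "wy": 0, "wz": 0, "claw": 46},
  {"dx": 1, "dy": 0.4, "dz": -0.5, "wx": 0, "wy": 0, "wz": -0.03, "claw": 46},
  {"dx": 1, "dy": 0.4, "dz": -0.5, "wx": 0, "wy": 0, "wz": -0.075, "claw": 40},
  {"dx": 1, "dy": 0.4, "dz": -0.5, "wx": 0, "wy": 0, "wz": -0.12, "claw": 40},
  {"dx": 1, "dy": 0.4, "dz": -0.5, "wx": 0, "wy": 0, "wz": -0.165, "claw": 34},
  {"dx": 1, "dy": 0.4, "dz": -0.5, "wx": 0, "wy": 0, "wz": -0.21, "claw": 34},
  {"dx": 1, "dy": 0.4, "dz": -0.5, "wx": 0, "wy": 0, "wz": -0.255, "claw": 34},
])

```text
clock: 16.45
tool_pos: [0.6394, 0.2329, 0.1855]
eef_rot: [0.494, 0.87, -0.0, -0.0]
contact_force: [-0.3, -0.2, 0.1]
opening: 0.386
finger_force: 0.0
```

Call:
step_arm([
  {"dx": 0, "dy": 0, "dz": 0, "wx": 0, "wy": 0, "wz": -0.045, "claw": 34},
  {"dx": 0, "dy": 0, "dz": 0, "wx": 0, "wy": 0, "wz": -0.09, "claw": 34},
  {"dx": 0, "dy": 0, "dz": 0, "wx": 0, "wy": 0, "wz": -0.135, "claw": 34},
  {"dx": 0, "dy": 0, "dz": 0, "wx": 0, "wy": 0, "wz": -0.18, "claw": 34},
  {"dx": 0, "dy": 0, "dz": 0, "wx": 0, "wy": 0, "wz": -0.225, "claw": 34},
  {"dx": 0, "dy": 0, "dz": 0, "wx": 0, "wy": 0, "wz": -0.245, "claw": 34},
  {"dx": 0, "dy": 0, "dz": 0, "wx": 0, "wy": 0, "wz": -0.245, "claw": 34},
])

```text
clock: 17.15
tool_pos: [0.6395, 0.2326, 0.1854]
eef_rot: [0.134, 0.991, -0.0, -0.0]
contact_force: [-0.1, 0.5, 0.4]
opening: 0.383
finger_force: 0.0
```

```bash
python3 - <<'E'
from h import *
st(); to(*deck(0,173.5),.061,74.6)
for n in("wrist","top"):
    p,d,c=snap(n); W=cloud(d,c); np.savez(n+"5.npz",p=p,W=W); cv2.imwrite(f"pics/{n}5.png",p[:,:,::-1])
    L=np.stack([(W[...,:2]-deck(0,0))@ex,(W[...,:2]-deck(0,0))@ey,W[...,2]],-1)*1e3
    k=(abs(L[...,0])<70)&(L[...,1]>10)&(L[...,1]<140)&(L[...,2]>90)&(L[...,2]<104)
    nn,l,s,_=cv2.connectedComponentsWithStats(k.astype(np.uint8))
    for i in range(1,nn):
        if s[i,4]>40: r=cv2.minAreaRect(L[l==i][:,:2].astype(np.float32)); print(n,s[i],L[l==i][:,2].mean().round(1),np.round(r[0],1),np.round(r[1],1),round(r[2],1))
E
```

```text
t 17.15 tcp [0.6395 0.2326 0.1854] yang 74.58 z [-0.001 -0.    -1.   ] F [-0.1  0.5  0.4] op 33.8 ff 0.0 q [-0.28  0.83 -0.27  1.43  0.25  0.92  0.68]
d [-0.019  0.262  1.554] w [-0.0001 -0.0002 -0.0001] n calls 2.0
wrist [ 153  161  118   61 6947] 96.5 [-34.4  93.7] [64.9 34. ] 89.9
wrist [   82   163   132   167 10818] 96.2 [ 0.3 55.9] [102.1  65.3] 1.0
wrist [ 212  229   62  103 3877] 96.3 [ 19.6 109. ] [63.5 34.4] 0.0
```

View pics/wrist5.png

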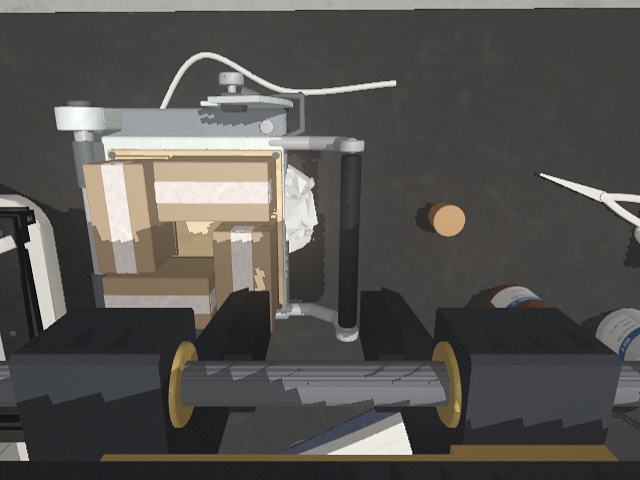

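Wrist view: the layer is complete, with the front carton at (213,190), the others in pinwheel and the fits within 0.6 mm. The bar is at (350,235), and the quadrant with its clip and thumbscrew at (235,90). Next I'll get a frontal look at the quadrant.

Call:
step_arm([
  {"dx": 0.4, "dy": -0.1, "dz": 0, "wx": 0, "wy": 0, "wz": 0, "claw": 34},
  {"dx": 0.8, "dy": -0.2, "dz": 0, "wx": 0, "wy": 0, "wz": 0, "claw": 34},
  {"dx": 1, "dy": -0.2, "dz": 0, "wx": 0, "wy": 0, "wz": 0, "claw": 34},
])

```text
clock: 17.55
tool_pos: [0.5553, 0.2386, 0.1855]
eef_rot: [0.134, 0.991, -0.001, -0.001]
contact_force: [0.1, 0.1, 0.2]
opening: 0.384
finger_force: 0.0
```

Call:
step_arm([
  {"dx": 0.3, "dy": -0.1, "dz": 0.1, "wx": 0, "wy": -0.04, "wz": 0, "claw": 34},
  {"dx": 0.63, "dy": -0.22, "dz": 0.2, "wx": 0, "wy": -0.08, "wz": 0, "claw": 34},
  {"dx": 0.63, "dy": -0.22, "dz": 0.3, "wx": 0, "wy": -0.125, "wz": 0, "claw": 34},
  {"dx": 0.63, "dy": -0.22, "dz": 0.3, "wx": 0, "wy": -0.167, "wz": 0, "claw": 34},
  {"dx": 0.63, "dy": -0.22, "dz": 0.3, "wx": 0, "wy": -0.167, "wz": 0, "claw": 34},
  {"dx": 0.63, "dy": -0.22, "dz": 0.3, "wx": 0, "wy": -0.167, "wz": 0, "claw": 34},
])

```text
clock: 18.15
tool_pos: [0.5085, 0.2232, 0.161]
eef_rot: [0.136, 0.965, -0.051, 0.216]
contact_force: [-0.1, -0.8, 0.2]
opening: 0.387
finger_force: 0.0
```

```bash
python3 - <<'E'
from h import *
st()
p,d,c=snap("wrist"); W=cloud(d,c)
L=np.stack([(W[...,:2]-deck(0,0))@ex,(W[...,:2]-deck(0,0))@ey,W[...,2]-.044],-1)*1e3
np.savez("wq.npz",p=p,L=L)
k=(L[...,0]>-115)&(L[...,0]<-78)&(L[...,1]>60)&(L[...,1]<160)&(L[...,2]>-40)
r=np.argwhere(k); print(r.min(0),r.max(0))
(a,b),(e,f)=r.min(0)-4,r.max(0)+5
s=min(780/(f-b),580/(e-a)); img=cv2.resize(p[a:e,b:f,::-1],None,fx=s,fy=s,interpolation=cv2.INTER_CUBIC); print(a,b,s)
cv2.imwrite("pics/quad.png",img)
E
```

```text
t 18.15 tcp [0.5085 0.2232 0.161 ] yang 73.44 z [ 0.404 -0.157 -0.901] F [-0.1 -0.8  0.2] op 34.1 ff 0.0 q [-0.91  0.71  0.31  2.15  1.19  0.21 -0.57]
[141 254] [284 398]
137 250 3.8157894736842106
```

View pics/quad.png

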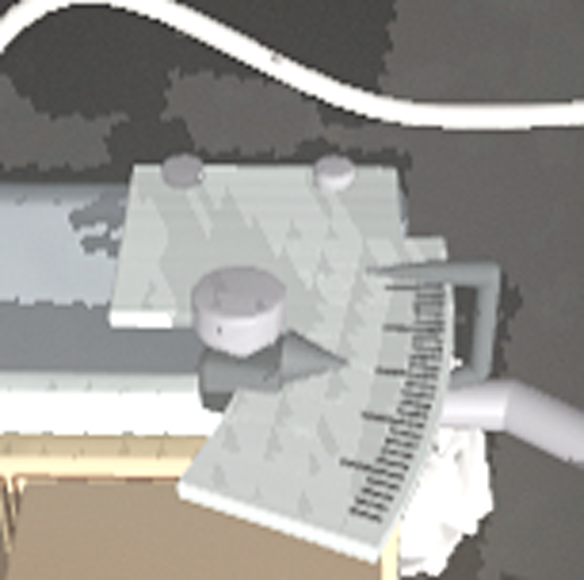

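Close view of the quadrant: the pointer tip is at about crop (366,270), at level. The index clip's tip is at about (345,361), with its thumbscrew at (240,305). The scale ticks are on the right.

```bash
cat > q.py <<'E'
from h import *
def ray(c,u,v,xl=-89.5):
    f=240/np.tan(np.radians(c["vfov"])/2); E=np.array(c["extrinsics"])
    D=E[:3,:3]@[(u-c["cx"])/f,(v-c["cy"])/f,1]; O=E[:3,3]
    o=(O[:2]-deck(0,0))@ex*1e3; dd=D[:2]@ex*1e3
    P=O+D*(xl-o)/dd; y=(P[:2]-deck(0,0))@ey*1e3; z=P[2]*1e3-44
    return np.round([y,z,np.hypot(y,z),np.degrees(np.arctan2(z,y))],2)
E
python3 - <<'E'
from q import *
c=viewer.calibration("wrist")
for n,X,Y in(("ptr",366,270),("idx",345,361)): print(n,ray(c,250+X/3.8158,137+Y/3.8158))
for n,X,Y in(("t0",435,288),("t5",432,330),("t10",425,374),("t15",415,418),("t20",398,466),("m0",388,287),("m10",378,371),("m20",342,463)): print(n,ray(c,250+X/3.8158,137+Y/3.8158,-83))
d=np.load("wq.npz"); L=d["L"]; p=d["p"]
for n,X,Y in(("ptr",385,270),("ptr2",430,270),("idx",335,360),("idx",300,360),("blk",240,385),("plate",350,310),("plate2",350,420)):
    u,v=int(250+X/3.8158),int(137+Y/3.8158); print(n,u,v,np.round(L[v-1:v+2,u],1).tolist(),p[v,u])
E
```

```text
ptr [123.01  -0.93 123.01  -0.43]
idx [119.25  23.22 121.49  11.02]
t0 [135.2   -4.63 135.28  -1.96]
t5 [134.11   7.04 134.29   3.  ]
t10 [132.41  18.51 133.7    7.96]
t15 [130.34  29.28 133.59  12.66]
t20 [127.3   40.32 133.53  17.57]
m0 [127.08  -4.82 127.18  -2.17]
m10 [124.8   17.86 126.08   8.15]
m20 [118.78  39.8  125.27  18.53]
ptr 350 207 [[-86.3, 125.7, -5.1], [-89.8, 125.5, 0.7], [-90.4, 125.4, 2.6]] [140 144 143]
ptr2 362 207 [[-91.6, 133.0, 2.0], [-89.8, 133.1, 0.7], [-90.8, 133.0, 3.0]] [147 152 151]
idx 337 231 [[-89.9, 117.1, 24.2], [-89.1, 117.1, 24.1], [-89.2, 117.1, 25.2]] [147 153 152]
idx 328 231 [[-91.4, 111.7, 26.1], [-90.2, 111.7, 25.5], [-89.9, 111.7, 26.0]] [169 173 173]
blk 312 237 [[-87.7, 102.1, 27.3], [-86.9, 102.1, 27.3], [-86.7, 102.1, 28.0]] [154 157 157]
plate 341 218 [[-85.1, 119.8, 5.2], [-85.8, 119.7, 7.1], [-85.6, 119.7, 7.9]] [186 191 188]
plate2 341 247 [[-85.4, 119.5, 33.5], [-85.7, 119.5, 34.7], [-85.3, 119.5, 35.1]] [204 207 205]
```

```bash
python3 - <<'E'
from q import *
c=viewer.calibration("wrist"); d=np.load("wq.npz"); L=d["L"]; p=d["p"].astype(int)
for v in range(218,244):
    print(v,' '.join('%4d'%(p[v,u].sum()//3) for u in range(318,350)))
print()
for v in range(200,216):
    print(v,' '.join('%4d'%(p[v,u].sum()//3) for u in range(338,366)))
E
```

```text
218  173  184  198  213  219  204  191  190  190  189  190  191  190  188  188  197  203  202  203  202  202  203  203  188  188  197  204  202  204  202  204  202
219  211  222  221  228  219  203  189  190  191  190  189  190  189  190  189  189  198  204  204  204  204  204  199  189  189  190  199  203  206  204  206  204
220  232  233  228  227  217  201  186  189  190  190  190  190  190  190  189  188  188  203  203  203  203  203  191  190  189  189  189  203  203  203  204  204
221  231  230  226  226  212  199  185  192  190  192  191  191  190  190  196  198  195  204  203  203  204  204  190  189  189  189  188  196  203  203  203  204
222  230  227  225  224  212  198  188  186  186  194  193  192  191  191  200  206  205  205  205  205  206  206  192  191  191  197  197  197  204  204  204  206
223  229  226  224  222  211  187  186  160  152  173  195  194  192  197  197  206  205  204  205  205  205  199  191  191  190  200  206  205  205  204  206  207
224  227  226  222  219  204  152  153  136  113  118  170  178  199  210  209  208  209  209  209  205  208  191  1
[... 4768 characters left out ...]
 210  202  189  190  188  203  207  205  211  204  187  189  165  166  166  166  166  166  144  152  135  128  132  128  119
212  208  209  214  209  190  189  189  189  198  206  203  204  191  136  130  120  121  118  117  119  120  121  137  137  137  135  125  121
213  205  209  205  205  189  190  190  190  188  200  207  207  207  197  195  178  179  179  179  179  167  146  160  161  162  156  147  144
214  209  207  205  206  190  189  190  198  197  195  208  210  207  210  203  191  192  192  192  193  175  127  127  126  126  115  112  111
215  211  209  210  203  190  189  190  201  207  210  207  208  206  209  191  190  190  191  191  193  177  149  148  148  150  136  133  132
```

```bash
python3 - <<'E'
from q import *
c=viewer.calibration("wrist")
print("idx",ray(c,340.8,231.7),"ptr",ray(c,345.6,207.6))
print("idx axis",ray(c,330,232.0-.1),ray(c,325,230.2))
st(); to(*deck(0.5,173.5),.185,74.6)
E
```

```text
idx [119.48  23.3  121.73  11.04] ptr [122.81  -1.1  122.81  -0.51]
idx axis [112.98  23.59 115.41  11.79] [109.93  22.02 112.12  11.33]
t 18.20 tcp [0.5075 0.2235 0.1605] yang 73.46 z [ 0.403 -0.156 -0.901] F [-2.1  0.5 -0.4] op 34.3 ff 0.0 q [-0.92  0.71  0.3   2.15  1.2   0.21 -0.58]
d [-1.561  0.827  0.371] w [-0.0136  0.1418 -0.0034] n calls 2.0
```

Call:
step_arm([
  {"dx": -0.3, "dy": 0.15, "dz": 0, "wx": 0, "wy": 0.04, "wz": 0, "claw": 34},
  {"dx": -0.6, "dy": 0.3, "dz": 0, "wx": -0.006, "wy": 0.08, "wz": 0, "claw": 34},
  {"dx": -0.8, "dy": 0.4, "dz": 0, "wx": -0.0136, "wy": 0.12, "wz": -0.003, "claw": 34},
  {"dx": -0.8, "dy": 0.4, "dz": 0, "wx": -0.0136, "wy": 0.1418, "wz": -0.003, "claw": 34},
  {"dx": -0.8, "dy": 0.4, "dz": 0, "wx": -0.0136, "wy": 0.1418, "wz": -0.003, "claw": 34},
  {"dx": -0.8, "dy": 0.4, "dz": 0, "wx": -0.0136, "wy": 0.1418, "wz": -0.003, "claw": 34},
])

```text
clock: 18.8
tool_pos: [0.5781, 0.2336, 0.1871]
eef_rot: [0.14, 0.99, 0.001, -0.0]
contact_force: [1.0, -1.2, -0.5]
opening: 0.386
finger_force: 0.0
```

```bash
python3 - <<'E'
from h import *
st(); to(*deck(0.5,173.5),.12,74.6)
E
```

```text
t 18.80 tcp [0.5781 0.2336 0.1871] yang 73.87 z [-0.     0.003 -1.   ] F [ 1.  -1.2 -0.5] op 34.0 ff 0.0 q [-0.2   0.78 -0.48  1.61  0.44  0.86  0.44]
d [-0.763  0.46   0.839] w [ 0.0009 -0.0004 -0.004 ] n calls 1.0
```

Call:
step_arm([
  {"dx": -0.4, "dy": 0.25, "dz": 0, "wx": 0, "wy": 0, "wz": -0.002, "claw": 34},
  {"dx": -0.763, "dy": 0.46, "dz": 0, "wx": 0, "wy": 0, "wz": -0.004, "claw": 34},
  {"dx": -0.763, "dy": 0.46, "dz": 0.2, "wx": 0, "wy": 0, "wz": -0.004, "claw": 34},
  {"dx": -0.763, "dy": 0.46, "dz": 0.5, "wx": 0, "wy": 0, "wz": -0.004, "claw": 34},
  {"dx": -0.763, "dy": 0.46, "dz": 0.83, "wx": 0, "wy": 0, "wz": -0.004, "claw": 34},
  {"dx": -0.763, "dy": 0.46, "dz": 0.83, "wx": 0, "wy": 0, "wz": -0.004, "claw": 34},
  {"dx": -0.763, "dy": 0.46, "dz": 0.83, "wx": 0, "wy": 0, "wz": -0.004, "claw": 34},
])

```text
clock: 19.5
tool_pos: [0.6404, 0.2577, 0.1202]
eef_rot: [0.128, 0.992, -0.0, -0.001]
contact_force: [0.2, -0.0, -0.3]
opening: 0.388
finger_force: 0.0
```

```bash
python3 - <<'E'
from h import *
st(); to(*deck(0.5,173.5),.061,74.6)
p,d,c=snap("wrist"); W=cloud(d,c)
L=np.stack([(W[...,:2]-deck(0,0))@ex,(W[...,:2]-deck(0,0))@ey,W[...,2]],-1)*1e3
k=(L[...,0]>-45)&(L[...,0]<-15)&(L[...,1]>155)&(L[...,1]<195)&(L[...,2]>74)&(L[...,2]<95)
print("bar",k.sum(),np.percentile(L[k],[2,50,98],axis=0).round(1).tolist())
E
```

```text
t 19.50 tcp [0.6404 0.2577 0.1202] yang 75.33 z [-0.003 -0.001 -1.   ] F [ 0.2 -0.  -0.3] op 34.2 ff 0.0 q [-0.23  0.95 -0.45  1.43  0.48  0.88  0.49]
d [-0.098 -0.044  0.74 ] w [-0.0004 -0.0009  0.0041] n calls 1.0
bar 1690 [[-44.4, 167.4, 81.4], [-30.4, 173.0, 85.6], [-15.7, 178.7, 87.3]]
```

Call:
step_arm([
  {"dx": -0.08, "dy": -0.044, "dz": 0, "wx": 0, "wy": 0, "wz": 0.004, "claw": 34},
  {"dx": -0.08, "dy": -0.044, "dz": 0.2, "wx": 0, "wy": 0, "wz": 0.004, "claw": 34},
  {"dx": -0.08, "dy": -0.044, "dz": 0.5, "wx": 0, "wy": 0, "wz": 0.004, "claw": 34},
  {"dx": -0.08, "dy": -0.044, "dz": 0.7, "wx": 0, "wy": 0, "wz": 0.004, "claw": 34},
  {"dx": -0.08, "dy": -0.044, "dz": 0.74, "wx": 0, "wy": 0, "wz": 0.004, "claw": 34},
  {"dx": -0.08, "dy": -0.044, "dz": 0.74, "wx": 0, "wy": 0, "wz": 0.004, "claw": 34},
  {"dx": -0.08, "dy": -0.044, "dz": 0.74, "wx": 0, "wy": 0, "wz": 0.004, "claw": 34},
])

```text
clock: 20.25
tool_pos: [0.6481, 0.2522, 0.0621]
eef_rot: [0.135, 0.991, 0.001, -0.0]
contact_force: [0.6, 0.7, 0.1]
opening: 0.391
finger_force: 0.0
```

```bash
python3 - <<'E'
from h import *
st(); to(*deck(0.5,173.2),.061,74.6)
E
```

```text
t 20.25 tcp [0.6481 0.2522 0.0621] yang 74.47 z [-0.     0.001 -1.   ] F [0.6 0.7 0.1] op 34.4 ff 0.0 q [-0.23  1.02 -0.42  1.44  0.51  0.79  0.46]
d [ 0.014 -0.008  0.013] w [ 0.0004 -0.0002 -0.0007] n calls 1.0
```

Call:
step_arm([
  {"dx": 0, "dy": -0.008, "dz": 0.013, "wx": 0, "wy": 0, "wz": 0, "claw": 26},
  {"dx": 0, "dy": -0.008, "dz": 0.013, "wx": 0, "wy": 0, "wz": 0, "claw": 20},
  {"dx": 0, "dy": -0.008, "dz": 0.013, "wx": 0, "wy": 0, "wz": 0, "claw": 14},
  {"dx": 0, "dy": -0.008, "dz": 0.013, "wx": 0, "wy": 0, "wz": 0, "claw": 8},
  {"dx": 0, "dy": -0.008, "dz": 0.013, "wx": 0, "wy": 0, "wz": 0, "claw": 4},
  {"dx": 0, "dy": -0.008, "dz": 0.013, "wx": 0, "wy": 0, "wz": 0, "claw": 4},
  {"dx": 0, "dy": -0.008, "dz": 0.013, "wx": 0, "wy": 0, "wz": 0, "claw": 4},
], force=20)

```text
clock: 20.95
tool_pos: [0.6479, 0.2523, 0.0608]
eef_rot: [0.135, 0.991, 0.001, -0.0]
contact_force: [2.3, 3.9, 1.4]
opening: 0.122
finger_force: 19.5
```

```bash
cat > m.py <<'E'
from q import *
s=get_state(); st()
L=(s["tool_pos"][:2]-deck(0,0)); print("tcp local",np.round([L@ex*1e3,L@ey*1e3,s["tool_pos"][2]*1e3],2))
p,d,c=snap("wrist"); W=cloud(d,c)
Q=np.stack([(W[...,:2]-deck(0,0))@ex,(W[...,:2]-deck(0,0))@ey,W[...,2]-.044],-1)*1e3
np.savez("wl.npz",p=p,L=Q)
# deck tilt: front carton top plane
k=(Q[...,0]>-48)&(Q[...,0]<-20)&(Q[...,1]>40)&(Q[...,1]<135)&(Q[...,2]>46)
f=Q[k]
if len(f)>200:
    for _ in range(4):
        a=np.linalg.lstsq(np.c_[np.ones(len(f)),f[:,:2]],f[:,2],rcond=None)[0]; r=f[:,2]-np.c_[np.ones(len(f)),f[:,:2]]@a
        f=f[abs(r)<max(.7,1.5*r.std())]
    print("carton plane tilt y %.2f x %.2f"%tuple(np.degrees(np.arctan(a[[2,1]]))),len(f),"h@y94 %.1f"%(a[0]+a[1]*-34+a[2]*94))
f=240/np.tan(np.radians(c["vfov"])/2); E=np.array(c["extrinsics"])
def pix(x,y,z):
    P=np.r_[deck(x,y),(z+44)*1e-3]; q=E[:3,:3].T@(P-E[:3,3]); return np.round([q[0]/q[2]*f+c["cx"],q[1]/q[2]*f+c["cy"]],1)
for th in (0,5,9,11,11.5,12): print(th,"px",pix(-89.5,123*np.cos(np.radians(th)),123*np.sin(np.radians(th))))
E
python3 m.py
```

```text
t 20.95 tcp [0.6479 0.2523 0.0608] yang 74.49 z [ 0.     0.002 -1.   ] F [2.3 3.9 1.4] op 10.7 ff 19.5 q [-0.23  1.03 -0.42  1.44  0.51  0.79  0.46]
tcp local [  1.38 173.87  60.81]
carton plane tilt y 38.03 x 46.88 11418 h@y94 49.2
0 px [175.3  63.4]
5 px [163.9  59. ]
9 px [151.4  54.9]
11 px [143.9  52.7]
11.5 px [141.8  52.1]
12 px [139.7  51.6]
```

Call:
step_arm([
  {"dx": 0, "dy": -0.008, "dz": -0.038, "wx": 0, "wy": 0, "wz": 0, "claw": 4},
  {"dx": 0, "dy": -0.017, "dz": -0.076, "wx": 0, "wy": 0, "wz": 0, "claw": 4},
  {"dx": 0, "dy": -0.026, "dz": -0.114, "wx": 0, "wy": 0, "wz": 0, "claw": 4},
  {"dx": 0, "dy": -0.036, "dz": -0.151, "wx": 0, "wy": 0, "wz": 0, "claw": 4},
  {"dx": 0, "dy": -0.047, "dz": -0.188, "wx": 0, "wy": 0, "wz": 0, "claw": 4},
  {"dx": 0, "dy": -0.059, "dz": -0.225, "wx": 0, "wy": 0, "wz": 0, "claw": 4},
  {"dx": 0, "dy": -0.071, "dz": -0.262, "wx": 0, "wy": 0, "wz": 0, "claw": 4},
  {"dx": 0, "dy": -0.084, "dz": -0.298, "wx": 0, "wy": 0, "wz": 0, "claw": 4},
])

```text
clock: 21.8
tool_pos: [0.6461, 0.246, 0.084]
eef_rot: [0.135, 0.991, 0.001, -0.0]
contact_force: [2.6, 4.1, -3.6]
opening: 0.121
finger_force: 20.0
```

```bash
python3 - <<'E'
s=open("m.py").read()
s=s.replace("""k=(Q[...,0]>-48)&(Q[...,0]<-20)&(Q[...,1]>40)&(Q[...,1]<135)&(Q[...,2]>46)
f=Q[k]""","""k=(Q[...,0]>-47)&(Q[...,0]<-21)&(Q[...,1]>62)&(Q[...,1]<112)&(Q[...,2]>55)&(Q[...,2]<90)
f=Q[k]; print('n',len(f),np.percentile(f,[2,50,98],axis=0).round(1).tolist() if len(f) else '')
if len(f): f=f[f[:,2]>np.median(f[:,2])-15]""")
s+="""
I=d["p"] if 0 else p.astype(int).sum(2)//3
for v in range(40,72): print(v,' '.join('%3d'%I[v,u] for u in range(125,185,2)))
print()
for v in range(40,72): print(v,' '.join('%3.0f'%np.nan_to_num(Q[v,u,2]) for u in range(125,185,2)))
"""
open("m.py","w").write(s)
E
python3 m.py
```

```text
t 21.80 tcp [0.6461 0.246  0.084 ] yang 74.50 z [-0.     0.003 -1.   ] F [ 2.6  4.1 -3.6] op 10.7 ff 20.0 q [-0.22  0.99 -0.43  1.45  0.5   0.81  0.48]
tcp local [  1.32 167.25  84.  ]
n 10678 [[-46.5, 71.1, 62.7], [-34.2, 92.1, 66.1], [-21.5, 111.2, 69.2]]
carton plane tilt y 8.15 x -0.11 8207 h@y94 66.4
0 px [209.   71.5]
5 px [201.3  68.2]
9 px [192.5  65.2]
11 px [187.2  63.6]
11.5 px [185.8  63.2]
12 px [184.3  62.8]
40 186 192 201 207 211 209 202 196 189 179 168 160 150 144 134 118  76  64  63  61  64  64  58 119 172 198 210 220 219 215
41 187 193 200 206 210 209 203 196 189 179 168 159 151 143 133 118  74  63  63  66  62  64  63  58 118 178 199 214 221 218
42 187 193 199 204 210 209 204 197 188 177 168 158 150 143 135 117  79  62  65  64  62  63  63  60  56 127 184 202 217 221
43 185 193 197 204 209 211 205 198 187 177 166 156 151 142 132 118  85  66  63  64  64  64  65  65  60  54 135 188 204 218
44 186 191 197 203 210 212 205 197 187 177 167 157 150 141 133 120  88  64  63  62  64  63  62  63  64  60  52 162 191 207
45 184 190 196 203 207 207 201 193 184 175 166 157 149 143 
[... 6498 characters left out ...]
0  59  59  61  61  60  62  60  62  61  60  60  57  58  57  57  55  54  54  53  53  52
67  57  56  57  58  58  59  59  58  58  59  58  60  60  61  61  60  62  61  60  61  59  58  57  57  56  55  55  53  52  52
68  56  58  58  58  58  58  57  60  59  60  59  60  60  62  61  61  61  62  61  61  59  59  57  56  56  56  54  53  53  51
69  56  57  57  57  58  59  60  59  59  60  61  60  60  61  60  61  61  61  59  58  59  58  57  57  55  56  53  53  53  52
70  56  57  56  56  58  58   0  58  60  60  60  60  61  61  61  61  60  61  60  61  59  58  58  57  56  55  55  53  53  51
71  56  57  58  57  60  57  58  58  60  59  59  60  59  60  61  61  60  61  60  59  58  58  57  57  55  55  55  54  54  53
```

```bash
python3 - <<'E'
import numpy as np
L=np.load("wl.npz")["L"]
for nm,(y0,y1) in (("idx",(104,122.5)),("ptr",(122.5,140))):
    k=(L[...,0]>-96)&(L[...,0]<-86.5)&(L[...,1]>y0)&(L[...,1]<y1)&(L[...,2]>5)&(L[...,2]<40)
    P=L[k]; print(nm,len(P))
    for a in np.arange(y0,y1,2):
        q=P[(P[:,1]>=a)&(P[:,1]<a+2)]
        if len(q)>3: print(a,len(q),"x",np.percentile(q[:,0],[5,95]).round(1),"z",np.percentile(q[:,2],[10,50,90]).round(1),"ang",np.degrees(np.arctan2(np.median(q[:,2]),np.median(q[:,1]))).round(2))
E
```

```text
idx 399
104.0 104 x [-95.6 -91. ] z [20.6 26.4 28.4] ang 14.18
106.0 85 x [-95.8 -93.3] z [21.7 26.1 27.6] ang 13.74
108.0 112 x [-95.9 -90.6] z [20.8 24.1 26.5] ang 12.48
110.0 38 x [-92.4 -90.1] z [23.8 25.5 26.8] ang 12.98
112.0 28 x [-91.6 -90. ] z [23.8 25.1 26. ] ang 12.53
114.0 18 x [-90.8 -89.7] z [24.3 25.1 25.8] ang 12.34
116.0 8 x [-89.9 -89.4] z [24.2 25.5 26. ] ang 12.31
ptr 443
122.5 17 x [-89.5 -88.5] z [17.6 18.6 19.1] ang 8.57
124.5 28 x [-89.6 -88. ] z [18.6 19.1 19.8] ang 8.63
126.5 33 x [-89.9 -87.8] z [19.1 19.8 20.5] ang 8.82
128.5 49 x [-90.1 -87.2] z [19.3 20.3 20.9] ang 8.89
130.5 59 x [-90.4 -87. ] z [19.7 20.6 21.5] ang 8.91
132.5 64 x [-90.4 -86.8] z [19.6 21.  21.6] ang 8.95
134.5 69 x [-90.7 -86.7] z [20.3 21.3 22.4] ang 8.95
136.5 71 x [-90.7 -86.7] z [20.8 21.8 22.8] ang 8.99
138.5 53 x [-90.8 -86.8] z [21.1 22.1 22.8] ang 9.02
```

Call:
step_arm([
  {"dx": 0, "dy": -0.007, "dz": -0.018, "wx": 0, "wy": 0, "wz": 0, "claw": 4},
  {"dx": 0, "dy": -0.014, "dz": -0.036, "wx": 0, "wy": 0, "wz": 0, "claw": 4},
  {"dx": 0, "dy": -0.021, "dz": -0.054, "wx": 0, "wy": 0, "wz": 0, "claw": 4},
  {"dx": 0, "dy": -0.028, "dz": -0.073, "wx": 0, "wy": 0, "wz": 0, "claw": 4},
  {"dx": 0, "dy": -0.035, "dz": -0.092, "wx": 0, "wy": 0, "wz": 0, "claw": 4},
  {"dx": 0, "dy": -0.042, "dz": -0.108, "wx": 0, "wy": 0, "wz": 0, "claw": 4},
  {"dx": 0, "dy": -0.042, "dz": -0.108, "wx": 0, "wy": 0, "wz": 0, "claw": 4},
  {"dx": 0, "dy": -0.042, "dz": -0.108, "wx": 0, "wy": 0, "wz": 0, "claw": 4},
])

```text
clock: 22.65
tool_pos: [0.6451, 0.2426, 0.0926]
eef_rot: [0.135, 0.991, 0.001, -0.0]
contact_force: [2.7, 4.8, -2.3]
opening: 0.121
finger_force: 20.0
```

```bash
python3 - <<'E'
s=open("m.py").read(); s=s[:s.index("f=240/np")]
s+='''
for nm,(y0,y1) in (("idx",(110,121)),("ptr",(117,131))):
    k=(Q[...,0]>-93)&(Q[...,0]<-86.5)&(Q[...,1]>y0)&(Q[...,1]<y1)&(Q[...,2]>5)&(Q[...,2]<40); P=Q[k]
    for a in np.arange(y0,y1,1.5):
        q=P[(P[:,1]>=a)&(P[:,1]<a+1.5)]
        if len(q)>3: print(nm,a,len(q),"x",np.percentile(q[:,0],[5,95]).round(1),"z",np.percentile(q[:,2],[10,50,90]).round(1),"ang",np.degrees(np.arctan2(np.median(q[:,2]),np.median(q[:,1]))).round(2))
'''
open("m.py","w").write(s)
E
python3 m.py
```

```text
t 22.65 tcp [0.6451 0.2426 0.0926] yang 74.50 z [-0.     0.003 -1.   ] F [ 2.7  4.8 -2.3] op 10.6 ff 20.0 q [-0.21  0.98 -0.44  1.45  0.5   0.82  0.48]
tcp local [  1.3  163.75  92.63]
n 11487 [[-46.5, 64.3, 66.1], [-34.3, 89.0, 71.2], [-21.6, 111.1, 75.8]]
carton plane tilt y 11.13 x -0.09 9061 h@y94 72.2
idx 110.0 32 x [-92.3 -89.7] z [23.8 25.6 27. ] ang 13.03
idx 111.5 25 x [-91.7 -89.8] z [24.1 25.4 26.6] ang 12.76
idx 113.0 19 x [-91.1 -89.8] z [24.4 25.2 26.1] ang 12.48
idx 114.5 11 x [-90.6 -89.6] z [23.8 24.3 26. ] ang 11.86
idx 116.0 6 x [-90.  -89.4] z [23.7 24.8 25.8] ang 11.97
idx 120.5 4 x [-89.3 -88.6] z [24.4 24.7 24.8] ang 11.56
ptr 117.0 5 x [-89.6 -89.2] z [24.2 24.6 25.4] ang 11.85
ptr 120.0 8 x [-89.4 -88.5] z [24.  24.7 25.5] ang 11.58
ptr 121.5 13 x [-89.4 -88.3] z [24.6 25.5 26.6] ang 11.75
ptr 123.0 16 x [-89.6 -88.2] z [25.  25.5 26.8] ang 11.65
ptr 124.5 25 x [-89.8 -87.9] z [25.9 26.6 27.1] ang 11.97
ptr 126.0 32 x [-90.1 -87.6] z [25.3 26.5 27.5] ang 11.82
ptr 127.5 32 x [-90.  -87.3] z [26.3 27.  27.9] ang 11.89
ptr 129.0 43 x [-90.3 -87.1] z [26.8 27.6 28.6] ang 12.0
ptr 130.5 13 x [-90.5 -87.1] z [26.9 27.9 28.6] ang 12.05
```

```bash
python3 - <<'E'
import numpy as np,cv2
from scipy.signal import find_peaks
d=np.load("wq.npz"); L=d["L"]; g=d["p"].astype(np.float32).mean(2)
f=240/np.tan(np.radians(59.341371666535245)/2); K=np.array([[f,0,314.572],[0,f,241.085],[0,0,1]])
v,u=np.mgrid[0:280:7,120:520:7]; P=L[v,u].reshape(-1,3); ok=np.isfinite(P).all(1); px=np.c_[u.ravel(),v.ravel()][ok].astype(float)
_,rv,tv=cv2.solvePnP(P[ok].astype(float),px,K,None)
pr=lambda X: cv2.projectPoints(np.float64(X).reshape(-1,1,3),rv,tv,K,None)[0].reshape(-1,2)
print("reproj",np.abs(pr(P[ok])-px).max())
Rm=cv2.Rodrigues(rv)[0]; O=-Rm.T@tv.ravel()
def ray(a,b,x):
    D=Rm.T@np.linalg.solve(K,[a,b,1.]); Q=O+D*(x-O[0])/D[0]; return np.round([Q[1],Q[2],np.hypot(Q[1],Q[2]),np.degrees(np.arctan2(Q[2],Q[1]))],2)
for x in(-89.5,-89): print(x,"ptr",ray(345.6,207.6,x),"idx",ray(340.8,231.7,x))
m=(L[...,1]>112)&(L[...,1]<126)&(L[...,2]>2)&(L[...,2]<45)&(L[...,0]>-88)&(L[...,0]<-82); 
A=L[m]; print("plate x",np.median(A[:,0]),len(A), [np.median(A[(A[:,2]>a)&(A[:,2]<a+8),0]).round(2) for a in(4,12,20,28,36)])
xp=np.median(A[:,0])
th=np.arange(-3,24,.05)
for r0,r1 in((131,134),(126,128),(122,124.5)):
    prof=0
    for r in np.arange(r0,r1+.1,.5):
        q=pr(np.c_[np.full_like(th,xp),r*np.cos(np.radians(th)),r*np.sin(np.radians(th))]).astype(np.float32)
        prof=prof+cv2.remap(g,q[:,0].reshape(1,-1),q[:,1].reshape(1,-1),cv2.INTER_CUBIC)[0]
    pk,_=find_peaks(-prof,prominence=60); print(r0,r1,[(round(float(th[i]),2),int(prof[i])) for i in pk])
E
```

```text
reproj 1.317269479272909e-05
-89.5 ptr [122.66   1.   122.66   0.47] idx [119.36  25.22 121.99  11.93]
-89 ptr [122.68   0.32 122.69   0.15] idx [119.37  24.62 121.88  11.65]
plate x -85.4048340160395 986 [np.float64(-85.4), np.float64(-85.4), np.float64(-85.4), np.float64(-85.37), np.float64(-85.47)]
131 134 [(-2.75, 874), (-0.05, 919), (1.0, 896), (1.95, 925), (4.15, 935), (5.0, 826), (5.9, 973), (7.1, 989), (8.05, 847), (9.05, 982), (10.1, 892), (11.05, 946), (12.1, 894), (13.05, 908), (14.1, 870), (15.1, 879), (16.1, 902), (17.1, 838), (18.1, 910), (19.1, 806), (20.15, 792), (21.15, 842), (22.15, 787), (23.15, 836)]
126 128 [(-2.25, 676), (0.05, 660), (4.95, 677), (10.1, 597), (15.1, 613), (20.1, 607)]
122 124.5 [(-2.35, 1019), (18.85, 1155)]
```

```bash
python3 - <<'E'
from h import *
def tilt(Q):
    k=(Q[...,0]>-47)&(Q[...,0]<-21)&(Q[...,1]>62)&(Q[...,1]<125)&(Q[...,2]>45)&(Q[...,2]<90); f=Q[k]
    for i in range(6):
        a=np.linalg.lstsq(np.c_[np.ones(len(f)),f[:,:2]],f[:,2],rcond=None)[0]; r=f[:,2]-np.c_[np.ones(len(f)),f[:,:2]]@a; f=f[abs(r)<max(1.2,2*r.std())]
    return np.degrees(np.arctan(a[2])).round(2),len(f),np.round(a[0]+a[1]*-34+a[2]*94,2)
W=np.load("wrist5.npz")["W"]
print("level",tilt(np.stack([(W[...,:2]-deck(0,0))@ex,(W[...,:2]-deck(0,0))@ey,W[...,2]-.044],-1)*1e3))
print("now",tilt(np.load("wl.npz")["L"]))
E
```

```text
level (np.float64(0.06), 4679, np.float64(52.69))
now (np.float64(10.93), 11623, np.float64(72.14))
```

Call:
step_arm([
  {"dx": 0, "dy": -0.003, "dz": -0.007, "wx": 0, "wy": 0, "wz": 0, "claw": 4},
  {"dx": 0, "dy": -0.006, "dz": -0.014, "wx": 0, "wy": 0, "wz": 0, "claw": 4},
  {"dx": 0, "dy": -0.006, "dz": -0.014, "wx": 0, "wy": 0, "wz": 0, "claw": 4},
  {"dx": 0, "dy": -0.006, "dz": -0.014, "wx": 0, "wy": 0, "wz": 0, "claw": 4},
  {"dx": 0, "dy": -0.006, "dz": -0.014, "wx": 0, "wy": 0, "wz": 0, "claw": 4},
])

```text
clock: 23.2
tool_pos: [0.645, 0.2422, 0.0937]
eef_rot: [0.135, 0.991, 0.001, -0.0]
contact_force: [3.8, 4.7, -3.1]
opening: 0.12
finger_force: 20.0
```

```bash
python3 m.py
```

```text
t 23.20 tcp [0.645  0.2422 0.0937] yang 74.50 z [-0.     0.003 -1.   ] F [ 3.8  4.7 -3.1] op 10.6 ff 20.0 q [-0.21  0.98 -0.44  1.45  0.49  0.83  0.48]
tcp local [  1.31 163.33  93.71]
n 11529 [[-46.5, 63.8, 66.5], [-34.4, 88.9, 71.8], [-21.5, 111.2, 76.6]]
carton plane tilt y 11.53 x -0.11 9056 h@y94 72.9
idx 110.0 31 x [-92.2 -89.9] z [24.3 25.8 26.6] ang 13.08
idx 111.5 22 x [-91.6 -89.9] z [24.5 25.5 26.6] ang 12.78
idx 113.0 18 x [-90.9 -89.8] z [24.1 24.7 25.6] ang 12.26
idx 114.5 8 x [-90.5 -89.7] z [24.3 25.  25.9] ang 12.23
idx 116.0 4 x [-90.1 -89.7] z [24.6 24.8 25.2] ang 12.04
idx 119.0 4 x [-89.3 -89. ] z [24.8 25.1 25.4] ang 11.8
ptr 120.0 7 x [-89.4 -88.7] z [24.8 25.  26.5] ang 11.67
ptr 121.5 13 x [-89.4 -88.5] z [25.5 26.2 27.2] ang 12.09
ptr 123.0 18 x [-89.6 -88.1] z [25.7 26.7 27.7] ang 12.14
ptr 124.5 26 x [-89.9 -87.7] z [26.5 27.2 27.9] ang 12.24
ptr 126.0 29 x [-89.9 -87.5] z [26.2 27.3 28.6] ang 12.17
ptr 127.5 36 x [-90.2 -87.4] z [27.  28.1 29.2] ang 12.35
ptr 129.0 40 x [-90.2 -87.1] z [28.1 28.7 29.4] ang 12.49
ptr 130.5 15 x [-90.4 -87. ] z [27.9 28.9 29.7] ang 12.47
```

```bash
python3 -c "
from h import *
st(); print(workorder.finish_job())"
```

```text
t 23.25 tcp [0.645  0.2422 0.0937] yang 74.50 z [-0.     0.003 -1.   ] F [ 3.3  5.1 -1.8] op 10.7 ff 20.0 q [-0.21  0.98 -0.44  1.45  0.49  0.83  0.48]
the job is handed in; nothing more can be done
None
```

I completed the four-carton layer, lifted the deck to about 11.5° by the handle and handed the job in at 23 s while still holding it; the clip reads about 11.5°, but I judged pointer-to-clip alignment to a few tenths of a degree without a final frontal view, and no verdict came back.

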